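Mount tie bars in the bench fatigue rig and start the run

TASK

Set up the bench rig for a run: lay every tie bar on the bench into a free slot of the rig, T head in the pocket behind the teeth and eye towards the handwheel, then crank the handwheel until the slide's red pointer stands on the red line of the scale, so that each fork has closed over its eye. Take a pin from the rack for each bar and push it down through fork and eye until its collar sits on the fork. Last press the green start button; leave spare pins in the rack, do not press the red stop, and do not disturb the other things on the bench.

Things in the scene. Friction and masses are not known exactly. Their poses are not given: they have to be found in the camera images.
- rig: cream and blue bench rig for three tie bars, about 340 mm wide and 590 mm long with its handwheel, bolted to the bench, its place and heading vary. Origin on the bench under the middle slot; its +y axis points along the machine from the handwheel to the drive housing (housing top 201 mm high, its face 72 mm beyond the origin; the plate between slide and wheel is 140 mm high, the slide's block behind the forks 168 mm), +x across it away from the robot, z up
- slot1 (a point): place of a bar in one of the three slots (72 mm apart along rig x), on the slot floor 133 mm above the bench: a bar lies right with its origin here (2 mm play) and its axes parallel to the rig's, T head behind the teeth. Teeth: 31 mm apart, 21 mm high, 28.5 to 41.5 mm to +y of here. Two brass dowels, 30 mm apart, 12 mm high, round-topped, guide the neck 31 mm to -y of here
- slot2 (a point): place of a bar in one of the three slots (72 mm apart along rig x), on the slot floor 133 mm above the bench: a bar lies right with its origin here (2 mm play) and its axes parallel to the rig's, T head behind the teeth. Teeth: 31 mm apart, 21 mm high, 28.5 to 41.5 mm to +y of here. Two brass dowels, 30 mm apart, 12 mm high, round-topped, guide the neck 31 mm to -y of here
- slot3 (a point): place of a bar in one of the three slots (72 mm apart along rig x), on the slot floor 133 mm above the bench: a bar lies right with its origin here (2 mm play) and its axes parallel to the rig's, T head behind the teeth. Teeth: 31 mm apart, 21 mm high, 28.5 to 41.5 mm to +y of here. Two brass dowels, 30 mm apart, 12 mm high, round-topped, guide the neck 31 mm to -y of here
- fork2 (a point): centre of the hole in the upper tine of the middle of the three forks on the slide (the others stand 72 mm either side of it along rig x), on the tine's top face (159.5 mm above the bench); moves with the slide. Holes 18 mm wide, straight down through both tines (each 8 mm thick, 20 mm apart, 44 mm wide); fork N stands in line with slot N, and when the slide is on the mark it is concentric with the eye of a bar in that slot
- carriage (a joint): position in m of the dark steel slide that carries the forks: 0 wound fully back towards the handwheel, growing towards the drive housing, end stop at 0.068. The pointer stands on the red line at 0.060. It moves 12 mm per turn of the handwheel and stays where it is left; it starts wound back, clear of the bars
- mark (a point): the red line on the white scale along the rig's +x edge, over which the slide's red pointer moves (black ticks every 5 mm); it lies across the rig's y axis; the middle fork's hole is 45 mm nearer the housing than the pointer
- wheel_hub (a point): point on the horizontal axis of the handwheel (parallel to the rig's y), 95 mm above the bench, level along that axis with crank_grip. The dark wheel, 130 mm across, has its face 56 mm from here towards the housing
- crank_grip (a point): point to take on the black revolving handle of the handwheel, on the handle's own axis, 50 mm from the wheel's axis, 56 mm out from the wheel's face. The handle is 84 mm long, 24 mm thick, parallel to the rig's y, turns freely on its own spindle (so it can be held without turning the gripper) and stands out on the side away from the housing. Turning clockwise as seen from the handle's end (over the top towards rig +x) winds the slide towards the housing. Friction about 0.1 Nm
- bar1: aluminium tie bar lying flat, 145 mm long, 16 mm thick, 0.19 kg (may be absent). Origin on its underside near its middle (near the centre of mass), z up; neck 26 mm wide along its y axis; T head 52 mm wide and 18 mm long centred 53 mm towards +y; round eye 41 mm across with a 20 mm hole centred 62 mm towards -y. Grip it across the neck (26 mm) at the origin
- bar2: aluminium tie bar lying flat, 145 mm long, 16 mm thick, 0.19 kg (may be absent). Origin on its underside near its middle (near the centre of mass), z up; neck 26 mm wide along its y axis; T head 52 mm wide and 18 mm long centred 53 mm towards +y; round eye 41 mm across with a 20 mm hole centred 62 mm towards -y. Grip it across the neck (26 mm) at the origin
- bar3: aluminium tie bar lying flat, 145 mm long, 16 mm thick, 0.19 kg (may be absent). Origin on its underside near its middle (near the centre of mass), z up; neck 26 mm wide along its y axis; T head 52 mm wide and 18 mm long centred 53 mm towards +y; round eye 41 mm across with a 20 mm hole centred 62 mm towards -y. Grip it across the neck (26 mm) at the origin
- pin1: headed steel pin with orange knob, 86 mm long, 0.11 kg. Origin at the tip of its point, z along it towards the knob. Shank 14 mm thick with a 12 mm long point; collar 28 mm across from 54 to 60 mm, knob 20 mm across from 60 to 86 mm. Starts upright in the rack, hanging by its collar; home in a fork when the collar's underside rests on the upper tine
- pin2: headed steel pin with orange knob, 86 mm long, 0.11 kg. Origin at the tip of its point, z along it towards the knob. Shank 14 mm thick with a 12 mm long point; collar 28 mm across from 54 to 60 mm, knob 20 mm across from 60 to 86 mm. Starts upright in the rack, hanging by its collar; home in a fork when the collar's underside rests on the upper tine
- pin3: headed steel pin with orange knob, 86 mm long, 0.11 kg. Origin at the tip of its point, z along it towards the knob. Shank 14 mm thick with a 12 mm long point; collar 28 mm across from 54 to 60 mm, knob 20 mm across from 60 to 86 mm. Starts upright in the rack, hanging by its collar; home in a fork when the collar's underside rests on the upper tine
- pin4: headed steel pin with orange knob, 86 mm long, 0.11 kg. Origin at the tip of its point, z along it towards the knob. Shank 14 mm thick with a 12 mm long point; collar 28 mm across from 54 to 60 mm, knob 20 mm across from 60 to 86 mm. Starts upright in the rack, hanging by its collar; home in a fork when the collar's underside rests on the upper tine
- rack: blue sheet-metal pin rack, 104 by 104 mm, top 62 mm above the bench, fixed; four 18 mm holes 60 mm apart in a square about its middle. Origin on the bench under its middle
- start (a joint): travel of the green start button, m: 0 up, 0.006 fully down at 5 N (springs back); pressed from 0.004 on
- start_top (a point): middle of the top of the green start button (30 mm across) on the drive housing, pressed straight down
- stop (a joint): travel of the red emergency stop on the drive housing, 160 mm from the start button towards rig +x; not to be pressed
- screwdriver: bystander: blue screwdriver 190 mm long, lying
- caliper: bystander: caliper 160 mm long, lying
- weight: bystander: brass weight 48 mm across, 68 mm high
- marker: bystander: dark marker pen 120 mm long, 16 mm thick
Things that resemble listed ones, but are neither listed nor needed, are in the scene too. What is shaped like the pin2 but blue or turquoise is not meant.

How it is judged:
By the outcome, as a careful person would: the job done as asked, in the order asked, and still so for the second after the job is handed in, with the robot touching nothing.
Of bar1, bar2, bar3 only 2 to 3 are there at a start; the rules pass over those that are not, and their reading is None.
At some moment in a run one of bar1, bar2, bar3 may be knocked a few centimetres aside while the robot is not near it.
It also fails if it takes over 208 s, if anything falls off the work surface, if the arm or the gripper's body presses on something with over 40 N, if the wrist force passes 120 N, or if a joint passes its speed limit or range.

ROBOT

A 6-joint arm with a two-finger parallel gripper is mounted at the origin on the work surface. World frame = base frame: x ahead of the robot, y to its left, z up, the work surface at z = 0. Lengths are in m, angles in rad, forces in N, time in s.
With the tool pointing down it reaches from about 0.4 to 0.825 m from the base axis. Payload 7 kg.
Tool frame: the origin (TCP) lies on the centre line of the jaws, within the pads' length; the fingertips stand 19 mm ahead of it and the grasp point (between the pads) is the TCP; z points along the fingers, y is the line along which they close (so a half turn about z gives the same grasp; the last joint's range is limited). The gripper opens to 85 mm and grips with 20 to 120 N. Pads are 22 mm wide; open, the fingers measure 114 mm over their backs; the gripper's body (76 mm by 85 mm) begins 54 mm behind the grasp point. The pads swing forward as they close: fully open they stand 13 mm farther back than shut.
Start: joints at [-0.982, 0.359, 0.012, 0, -1.224, -0.288], TCP at [0.2, -0.645, 0.25] pointing down, gripper open.
Joint ranges: [-3.07, 3.07], [-1.43, 2.12], [-1.02, 1.25], [-3.03, 1.67], [-3.05, -0], [-3.03, 3.03]. Speed limits (rad/s): [2.39, 2.39, 3.01, 3.14, 3.14, 3.14].

INTERFACE

Orientations are given as [roll, pitch, yaw] about the fixed x, y, z axes, in that order (R = Rz(yaw) Ry(pitch) Rx(roll)).
In Python, from plant import telemetry, snapshot, calibration, robot gives the robot as it stands.
- The arm moves only by the tool servo_tool, never from a script. Its argument "rows" is a list of rows, each a list of 7 numbers: the shift along the tool's x, y, z in cm, then the turn, a rotation vector about the tool's x, y, z in rad, then the gripper command: -1 is shut, 1 is fully open, values between are in proportion. In form: [[tx, ty, tz, wx, wy, wz, fingers], ...]. A call has 1 to 20 rows; each row is the pose to reach, as a shift and turn from the pose commanded when the call began, along the tool's axes at that moment; what a row does not reach only later rows make up. A row lasts 1/12 s, in which the tool goes at most 41.7 mm and 7.16 degrees, less where a joint would pass 70% of its speed; a pose out of reach is approached as far as the arm can. A call with a gripper value outside its range is refused whole. The fingers move at their own pace and stop on an object; "force" is the grip in N (left out, the last holds). Time passes only in rows, so rows that repeat a pose let the fingers close. It gives the time, the measured TCP pose, the force, the opening and the grip force at its end, in the units of the state.
- telemetry.observe(): the state, without advancing time (a new reading comes with each control period).
- snapshot(name): name is "side" or "top"; returns (picture, depth): 420x560x3 uint8, red, green, blue; 420x560 float32, m along the optical axis (not along the pixel's ray), 0 where there is no reading.
- calibration(name): a dict with "fx", "fy", "cx", "cy" (pixels), "xyz" and "attitude" of the camera in the world. Camera axes: x right, y down, z forward; pixel columns grow to the right and rows downward; lengths in m; the calibration is good to about 2 mm. A picture is of the moment at which its call begins. calibration takes no time and is no camera call.
- robot.job_done(): hands the job in; it is judged then, once.
The state is a dict: "time_s": time; "qpos": joint angles; "qvel": joint speeds; "joint_torque": joint torques, N m; "tool_pos": TCP position; "orientation": TCP orientation; "ft_force": force on the tool from outside, world axes, zero at the start; "moment": the same for the moment, N m; "finger_gap": opening from 0.0 (shut) to 1.0 (fully open); "finger_force": force on a finger pad.
Only numpy, scipy, OpenCV 4.12 (cv2) and the standard library are available. Lean on these libraries where they do the work, as an engineer would, in place of code of your own. Each camera call takes 0.05 s, during which the arm holds its last target. There are 200 camera calls.

## Working session

There is one attempt and no reset: what is moved stays moved. The work goes in short steps, Python scripts to look and compute and a tool call to move; the robot and the scene stay as the last step left them, time stands still between calls to the robot, and variables do not carry over. Pictures are saved under pics/ and viewed, at most 14 in all, crops included, and the job is handed in when it is done.

Besides the shell and the picture viewer there is one more tool, called after ">>>" as name(argument=value, ...) on one line, values as JSON. servo_tool: Moves the arm, as the interface text tells. Its arguments: {"type":"object","properties":{"rows":{"type":"array"},"force":{"type":"number"}},"required":["rows"]}

```bash
mkdir -p pics; ls
python3 - <<'E'
from plant import telemetry, snapshot, calibration, robot
import cv2,numpy as np
print(telemetry.observe())
for n in("side","top"):
    c=calibration(n);print(n,c)
    p,d=snapshot(n);cv2.imwrite(f"pics/{n}0.png",p[:,:,::-1]);np.save(f"{n}0.npy",d)
E
```

```text
pics
{'time_s': 0.0, 'qpos': array([-9.81927096e-01,  3.59382373e-01,  1.10708321e-02, -3.55766357e-04,
       -1.22412391e+00, -2.88097558e-01]), 'qvel': array([ 1.97442334e-04,  6.92342386e-05,  1.15107012e-03,  1.32776224e-03,
       -1.29852629e-03, -7.72469361e-05]), 'joint_torque': array([ 1.73938690e-03, -5.83328247e+01,  2.93419629e+01,  6.93661675e+00,
       -5.90058655e-03,  1.26850662e-05]), 'tool_pos': array([ 0.19981515, -0.64427081,  0.24937079]), 'orientation': array([ 3.13992606e+00, -1.45105647e-04, -2.84094201e+00]), 'ft_force': array([ 0.12107515, -0.08743353, -0.92659694]), 'moment': array([ 0.01250125,  0.02954537, -0.02709013]), 'finger_force': 0.0, 'finger_gap': 0.9979505919529614}
side {'fx': 422.7786894426103, 'fy': 422.7786894426103, 'cx': 274.8477246505056, 'cy': 212.1017544463467, 'xyz': array([ 0.33851052, -0.91258512,  0.98816689]), 'attitude': array([-2.354103  ,  0.00707726, -0.18327993])}
top {'fx': 381.15808291762534, 'fy': 381.15808291762534, 'cx': 276.03223522055407, 'cy': 209.78845654898504, 'xyz': array([ 0.28787571, -0.10107518,  1.15856068]), 'attitude': array([-2.9441102 , -0.01174434, -1.57069766])}
```

View pics/side0.png

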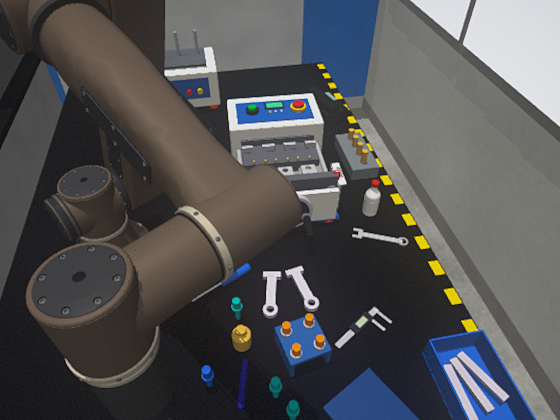

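View pics/top0.png

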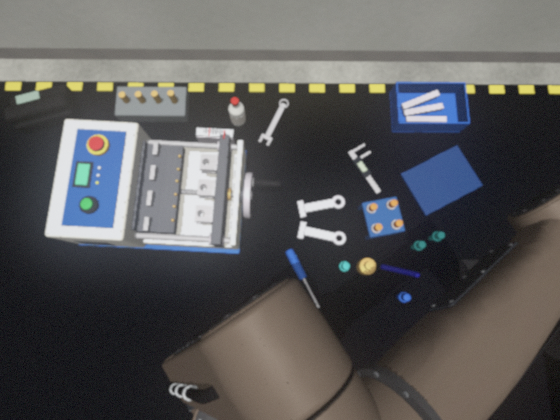

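Side view: arm in the centre, rig at about (280,150), two bars at (271,293) and (303,288), rack (303,343). Top view: rig at left with its housing at (95,180) and wheel at (250,195), bars at (320,205) and (320,233), rack (383,217). The wrench at (275,120) and the blue and teal pins are distractors.

```bash
cat > h.py <<'E'
from plant import telemetry, snapshot, calibration, robot
import cv2,numpy as np
from scipy.spatial.transform import Rotation as R
def rays(n,uv):
    c=calibration(n);uv=np.atleast_2d(uv).astype(float)
    v=np.c_[(uv[:,0]-c["cx"])/c["fx"],(uv[:,1]-c["cy"])/c["fy"],np.ones(len(uv))]
    return np.array(c["xyz"]),R.from_euler("xyz",c["attitude"]).apply(v)
def plane(n,uv,z):
    o,v=rays(n,uv);return o+v*((z-o[2])/v[:,2])[:,None]
def proj(n,P):
    c=calibration(n);q=R.from_euler("xyz",c["attitude"]).inv().apply(np.atleast_2d(P)-c["xyz"])
    return np.c_[q[:,0]/q[:,2]*c["fx"]+c["cx"],q[:,1]/q[:,2]*c["fy"]+c["cy"]]
def cloud(n,d):
    h,w=d.shape;u,v=np.meshgrid(np.arange(w),np.arange(h))
    o,r=rays(n,np.c_[u.ravel(),v.ravel()]);return (o+r*d.reshape(-1,1)).reshape(h,w,3)
def pose():
    s=telemetry.observe();return np.array(s["tool_pos"]),R.from_euler("xyz",s["orientation"]),s
def goto(xyz,rpy):
    "shift (cm) + rotvec in tool axes to reach pose"
    p,r,s=pose();t=r.inv().apply(np.array(xyz)-p)*100
    w=(r.inv()*R.from_euler("xyz",rpy)).as_rotvec()
    return np.round(t,2),np.round(w,3)
E
python3 - <<'E'
from h import *
p=cv2.imread("pics/top0.png");d=np.load("top0.npy");C=cloud("top",d)
# bars
hsv=cv2.cvtColor(p,cv2.COLOR_BGR2HSV)
for name,m in {"white":((hsv[...,1]<60)&(hsv[...,2]>130)),"orange":((hsv[...,0]>8)&(hsv[...,0]<20)&(hsv[...,1]>150)&(hsv[...,2]>120)),"green":((hsv[...,0]>50)&(hsv[...,0]<75)&(hsv[...,1]>100)&(hsv[...,2]>60)),"red":(((hsv[...,0]<6)|(hsv[...,0]>174))&(hsv[...,1]>150)&(hsv[...,2]>120))}.items():
    n,l,st,ce=cv2.connectedComponentsWithStats(m.astype(np.uint8))
    for i in range(1,n):
        if st[i,4]>8 and ce[i][1]>90 and st[i,4]<5000:
            P=C[l==i];print(name,st[i],ce[i].round(1),np.median(P,0).round(3))
crop=cv2.resize(p[90:265,40:300],None,fx=3,fy=3,interpolation=2);cv2.imwrite("pics/rig0.png",crop)
E
```

```text
white [ 115   86   71   30 1646] [150.9 101.7] [0.849 0.279 0.05 ]
white [402  89  45  33 829] [422.9 108.3] [ 0.849 -0.587  0.024]
white [ 15  90  25  14 205] [27.2 96.9] [0.864 0.658 0.057]
white [258  99  31  47 355] [273.7 122.2] [ 0.804 -0.105  0.006]
white [228 102  16  22 225] [236.  111.7] [0.806 0.008 0.084]
white [  45  118   94  126 4618] [ 90.9 182.2] [0.548 0.379 0.2  ]
white [ 86 134  24  21  48] [ 94.4 141.3] [0.664 0.373 0.205]
white [ 223  139   31  110 1687] [236.6 194.7] [ 0.536 -0.002  0.136]
white [348 143  17  17 101] [355.1 151.1] [ 0.711 -0.364  0.004]
white [360 151  11   8  42] [365.  154.2] [ 0.7   -0.398  0.006]
white [357 161  11  11  71] [361.8 166.2] [ 0.658 -0.384  0.013]
white [ 98 166   3   4  10] [ 99.  167.2] [0.589 0.347 0.207]
white [ 96 174   4   3  10] [ 97.8 175. ] [0.569 0.347 0.206]
white [366 175  15  19 122] [373. 184.] [ 0.602 -0.419  0.005]
white [ 95 181   4   4  11] [ 96.5 182.3] [0.55  0.35  0.206]
white [136 184   3  12  19] [137.  189.6] [0.541 0.262 0.156]
white [297 195  48  23 534] [319.4 204.9] [ 0.532 -0.246  0.015]
white [386 199  12  11  53] [390.3 204.5] [ 0.52  -0.447  0.067]
white [549 201  11  17 110] [555.7 208.5] [ 0.393 -0.493  0.648]
white [366 203  12  11  53] [370.9 208.2] [ 0.51  -0.388  0.067]
white [134 205   2   6   9] [134.7 208. ] [0.492 0.265 0.156]
white [391 219  12  11  51] [395.1 224.4] [ 0.462 -0.458  0.066]
white [297 221  49  24 550] [320.  233.5] [ 0.442 -0.245  0.015]
white [371 223  12  11  56] [375.6 228.1] [ 0.45  -0.399  0.068]
white [117 245   9   2   9] [121.  245.1] [0.404 0.334 0.051]
white [ 233  309   84  111 3901] [273.4 364.1] [ 0.225 -0.102  0.821]
white [169 384  23  18 151] [179.9 391.6] [0.129 0.045 0.513]
white [317 416   7   4  16] [320.7 418.1] [ 0.181 -0.142  0.818]
green [ 80 198  13  12 117] [ 86.  203.5] [0.49  0.361 0.225]
red [231  97   7   8  38] [234.1 100.3] [0.819 0.009 0.129]
```

View pics/rig0.png

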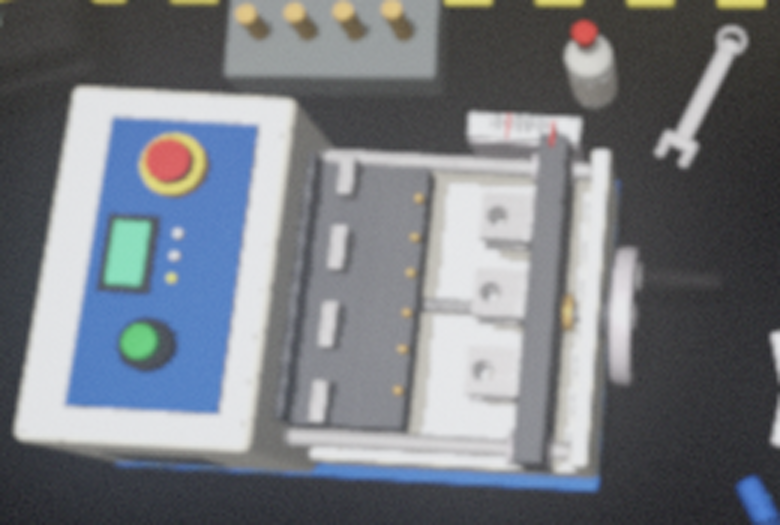

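The top crop shows all three slots empty: dowels at (418..398, 198..391), fork holes at (499,214), (491,291) and (484,371). The red line is at (508,126) and the pointer at (553,133). The start button is green at (140,342), and the crank handle is a dark streak at (680,280).

Run:
```python
from h import *
p=cv2.imread("pics/top0.png");d=np.load("top0.npy");C=cloud("top",d)
f=lambda L:np.array(L)/3+[40-.33,90-.33]
D=plane("top",f([(418,198),(414,238),(409,272),(406,312),(402,349),(398,391)]),.145)
F=plane("top",f([(499,214),(491,291),(484,371)]),.1595)
print("dowel",D.round(4).tolist());print("fork",F.round(4).tolist())
ax=(D[0]+D[1]-D[4]-D[5]);th=np.arctan2(ax[1],ax[0]);ax2=F[0]-F[2];print("yaw",th,np.arctan2(ax2[1],ax2[0]))
print("line,ptr",plane("top",f([(508,126),(553,133)]),.13).round(4))
print("red depth",C[131:134,208:211,2].round(3),C[133:136,223:227,2].round(3))
print("start",plane("top",f([(140,342)]),.222),C[203,86])
# handle
m=(C[...,1]<-0.04)&(C[...,1]>-.2)&(C[...,2]>.04)&(C[...,2]<.2)&(C[...,0]>.4)&(C[...,0]<.7)
v,u=np.nonzero(m);P=C[m];print(len(P),P.min(0),P.max(0))
for y in np.arange(-.2,-.03,.01):
    q=P[(P[:,1]>=y)&(P[:,1]<y+.01)]
    if len(q):print(round(y,2),len(q),np.median(q,0).round(3),q[:,0].min().round(3),q[:,0].max().round(3),q[:,2].max().round(3))
# orange knobs top z .094
hsv=cv2.cvtColor(p,cv2.COLOR_BGR2HSV)
print(hsv[208,371],hsv[204,390])
# housing face etc
m=(C[...,2]>.14)&(C[...,2]<.21)&(C[...,0]<.75)&(C[...,0]>.35)&(C[...,1]>-.1)
# bars by moments: z in 8..22mm
bm=((C[...,2]>.009)&(C[...,2]<.03)&(hsv[...,1]<60)&(hsv[...,2]>120)).astype(np.uint8)
for (x0,y0,x1,y1) in((290,190,348,218),(290,218,350,248)):
    sub=np.zeros_like(bm);sub[y0:y1,x0:x1]=bm[y0:y1,x0:x1]
    vv,uu=np.nonzero(sub);Q=plane("top",np.c_[uu,vv],.016)[:,:2]
    mu=Q.mean(0);w,V=np.linalg.eigh(np.cov(Q.T));a=V[:,1]*np.sign(V[1,1])
    t=(Q-mu)@a;print("bar",mu,np.arctan2(-a[0],a[1]),t.min(),t.max(),"mid",mu+a*(t.min()+t.max())/2)
```

```text
dowel [[0.6436, 0.1571, 0.145], [0.6049, 0.1588, 0.145], [0.5725, 0.1617, 0.145], [0.5348, 0.1625, 0.145], [0.5005, 0.1643, 0.145], [0.462, 0.1659, 0.145]]
fork [[0.6235, 0.0789, 0.1595], [0.551, 0.0835, 0.1595], [0.4777, 0.087, 0.1595]]
yaw -0.05005444901559793 -0.05495073222237652
line,ptr [[0.7214 0.0788 0.13  ]
 [0.7145 0.0358 0.13  ]]
red depth [[0.135 0.138 0.137]
 [0.139 0.14  0.14 ]
 [0.132 0.139 0.139]] [[0.136 0.17  0.16  0.136]
 [0.163 0.167 0.168 0.167]
 [0.167 0.17  0.168 0.168]]
start [[0.48971966 0.36205567 0.222     ]] [0.48972492 0.35916946 0.22984839]
328 [ 0.48162468 -0.12829778  0.0428165 ] [ 0.60783383 -0.04001409  0.1635631 ]
-0.13 22 [ 0.583 -0.125  0.082] 0.573 0.596 0.089
-0.12 30 [ 0.583 -0.115  0.082] 0.573 0.595 0.089
-0.11 23 [ 0.585 -0.105  0.083] 0.575 0.595 0.087
-0.1 32 [ 0.584 -0.095  0.083] 0.575 0.596 0.088
-0.09 24 [ 0.584 -0.084  0.083] 0.576 0.595 0.087
-0.08 24 [ 0.584 -0.076  0.083] 0.576 0.595 0.088
-0.07 35 [ 0.585 -0.064  0.081] 0.575 0.599 0.086
-0.06 22 [ 0.586 -0.055  0.082] 0.578 0.598 0.088
-0.05 116 [ 0.571 -0.043  0.103] 0.482 0.608 0.164
[ 17 124 194] [ 13 139 147]
bar [ 0.53281224 -0.24750202] 0.19531916631583912 -0.07846936052724011 0.0650315248588749 mid [ 0.53411624 -0.25409318]
bar [ 0.44443076 -0.24702107] -0.21720757638867894 -0.07808550014533612 0.06443522938030281 mid [ 0.44295992 -0.25368584]
```

Run:
```python
from h import *
print(goto([.5321,-.2441,.2],[np.pi,0,.195-np.pi/2]))
```

```text
(array([-43.59,  28.38,   4.98]), array([ 1.000e-03,  1.000e-03, -1.465e+00]))
```

>>> servo_tool(rows=[[-43.6,28.4,5,0,0,-1.465,0.2],[-43.6,28.4,5,0,0,-1.465,0.2],[-43.6,28.4,5,0,0,-1.465,0.2],[-43.6,28.4,5,0,0,-1.465,0.2],[-43.6,28.4,5,0,0,-1.465,0.2],[-43.6,28.4,5,0,0,-1.465,0.2],[-43.6,28.4,5,0,0,-1.465,0.2],[-43.6,28.4,5,0,0,-1.465,0.2],[-43.6,28.4,5,0,0,-1.465,0.2],[-43.6,28.4,5,0,0,-1.465,0.2],[-43.6,28.4,5,0,0,-1.465,0.2],[-43.6,28.4,5,0,0,-1.465,0.2],[-43.6,28.4,5,0,0,-1.465,0.2],[-43.6,28.4,5,0,0,-1.465,0.2],[-43.6,28.4,5,0,0,-1.465,0.2],[-43.6,28.4,5,0,0,-1.465,0.2]])

```text
time_s: 1.43
tool_pos: [0.5319, -0.2442, 0.2]
orientation: [3.141, 0.0, -1.376]
ft_force: [-0.6, -1.0, -0.8]
finger_gap: 0.601
finger_force: 0.0
```

```bash
cat >> h.py <<'E'
def shot(k):
    o=[]
    for n in("side","top"):
        p,d=snapshot(n);cv2.imwrite(f"pics/{n}{k}.png",p[:,:,::-1]);np.save(f"{n}{k}.npy",d);o.append(p[:,:,::-1])
    cv2.imwrite(f"pics/both{k}.png",cv2.resize(np.vstack(o),(800*560//1120*2//2*1,600)));return o
E
python3 - <<'E'
from h import *
print(pose()[0],telemetry.observe()["time_s"],telemetry.observe()["orientation"],telemetry.observe()["finger_gap"]);shot(1)
E
```

```text
[ 0.53186526 -0.2442058   0.19997091] 1.4333 [ 3.14075189e+00  3.25161551e-04 -1.37560578e+00] 0.6013369212888727
```

View pics/both1.png

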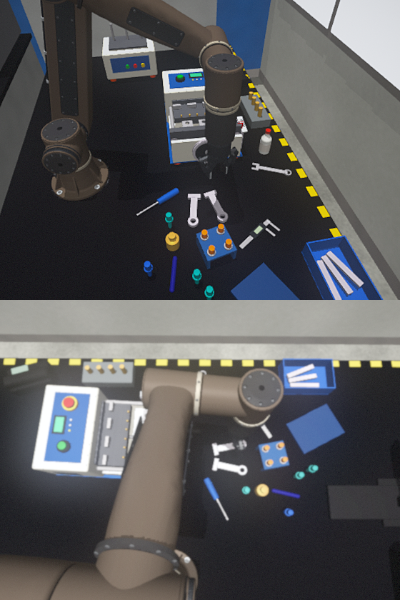

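Side view: only two bars, at (193,208) and (213,206) in the composite, and no third one anywhere. The gripper is above bar A. Descend and grip.

>>> servo_tool(rows=[[0,0,4,0,0,0,0.2],[0,0,8,0,0,0,0.2],[0,0,12,0,0,0,0.2],[0,0,15.5,0,0,0,0.2],[0,0,17.7,0,0,0,0.2],[0,0,17.7,0,0,0,0.2],[0,0,17.7,0,0,0,-1],[0,0,17.7,0,0,0,-1],[0,0,17.7,0,0,0,-1],[0,0,17.7,0,0,0,-1],[0,0,17.7,0,0,0,-1],[0,0,17.7,0,0,0,-1]], force=50)

```text
time_s: 2.53
tool_pos: [0.5334, -0.2446, 0.0253]
orientation: [-3.139, -0.001, -1.375]
ft_force: [-0.7, -0.7, 7.6]
finger_gap: 0.288
finger_force: 51.1
```

Run:
```python
from h import *
print(goto([.6266,.1890,.25],[np.pi,0,-.052-np.pi/2]))
```

```text
(array([-40.7 , -17.63, -22.47]), array([-0.003, -0.001,  0.247]))
```

>>> servo_tool(rows=[[0,0,-4,0,0,0,-1],[0,0,-8,0,0,0,-1],[0,0,-12,0,0,0,-1],[0,0,-16,0,0,0,-1],[-3,-1,-20,0,0,0,-1],[-6,-3,-22.5,0,0,0.1,-1],[-9.5,-4.5,-22.5,0,0,0.2,-1],[-13,-6,-22.5,0,0,0.247,-1],[-16.5,-7.5,-22.5,0,0,0.247,-1],[-20,-9,-22.5,0,0,0.247,-1],[-23.5,-10.5,-22.5,0,0,0.247,-1],[-27,-12,-22.5,0,0,0.247,-1],[-30.5,-13.5,-22.5,0,0,0.247,-1],[-34,-15,-22.5,0,0,0.247,-1],[-37.5,-16.5,-22.5,0,0,0.247,-1],[-39.5,-17.2,-22.5,0,0,0.247,-1],[-40.7,-17.6,-22.5,0,0,0.247,-1],[-40.7,-17.6,-22.5,0,0,0.247,-1],[-40.7,-17.6,-22.5,0,0,0.247,-1],[-40.7,-17.6,-22.5,0,0,0.247,-1]])

```text
time_s: 4.2
tool_pos: [0.6257, 0.1884, 0.2485]
orientation: [3.141, 0.0, -1.623]
ft_force: [-0.3, 0.1, -1.4]
finger_gap: 0.282
finger_force: 50.1
```

Run:
```python
from h import *
o=shot(2);print(pose()[0],telemetry.observe()["orientation"])
T=cv2.resize(o[1][80:270,40:300],None,fx=2.6,fy=2.6,interpolation=2)
S=cv2.resize(o[0][60:240,180:380],None,fx=1.6,fy=1.6)
T[:0];cv2.imwrite("pics/c2.png",T);cv2.imwrite("pics/s2.png",cv2.resize(o[0][60:240,180:380],None,fx=3.3,fy=3.3,interpolation=2))
```

```text
[0.62589866 0.18798211 0.24870257] [-3.14134404e+00  2.22203193e-04 -1.62394452e+00]
```

View pics/c2.png

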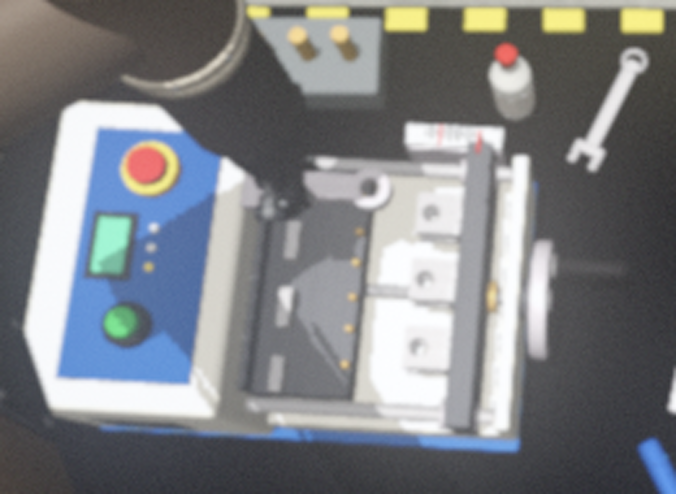

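View pics/s2.png

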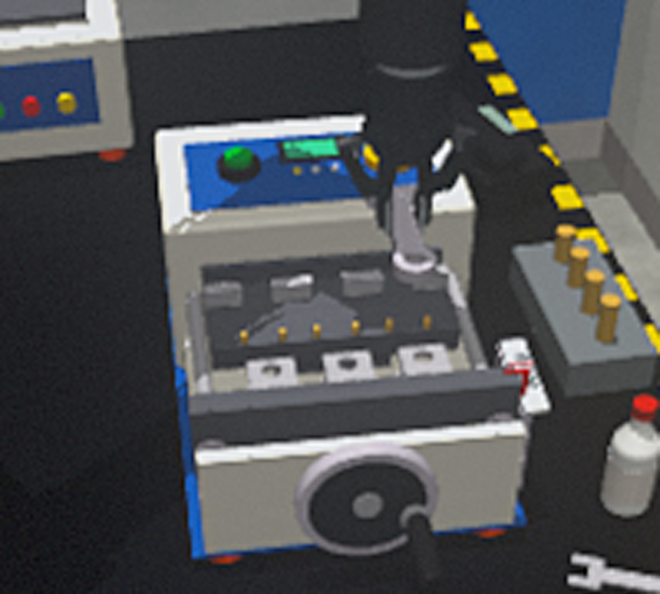

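Top crop: bar held over slot 3 with its eye at about (370,187), dowels visible down the centre. Side crop: all six dowels at (245..428, 337..321), fork holes at (270,370), (346,364) and (423,356).

Run:
```python
from h import *
f=lambda L:np.array(L,float)/3.3+[180-.35,60-.35]
print("side dowel tops",plane("side",f([(245,335),(283,330),(317,327),(356,324),(390,321),(428,318)]),.145).round(4).tolist())
print("side forks",plane("side",f([(270,370),(346,364),(423,356)]),.1595).round(4).tolist())
# blob refine of eye in top view
g=cv2.imread("pics/top2.png");s=cv2.imread("pics/side2.png")
e=np.array([[370/2.6+40-.3,187/2.6+80-.3]]);print("eye top",plane("top",e,.2392))
p,r,_=pose();q=r.apply([0.062,0,0]) # tool x for yaw -1.62 is -y
print("expected eye",p+q, proj("top",[p+q-[0,0,.0095]]),e)
print("eye side",plane("side",f([(415,260)]),.2392))
# dowel blobs, top view
hsv=cv2.cvtColor(g,cv2.COLOR_BGR2HSV)
for n,im,(x0,y0,x1,y1) in(("top",g,(165,160,190,228)),("side",s,(245,150,320,170))):
    h=cv2.cvtColor(im,cv2.COLOR_BGR2HSV);m=((h[...,0]>8)&(h[...,0]<28)&(h[...,1]>90)&(h[...,2]>90)).astype(np.uint8)
    k=np.zeros_like(m);k[y0:y1,x0:x1]=m[y0:y1,x0:x1]
    c,l,st,ce=cv2.connectedComponentsWithStats(k)
    print(n,[(st[i,4],ce[i].round(1).tolist(),st[i,:4].tolist(),plane(n,ce[i],.145 if n=="top" else .140)[0].round(4).tolist()) for i in range(1,c) if st[i,4]>=3])
```

```text
side dowel tops [[0.4631, 0.1622, 0.145], [0.5008, 0.1629, 0.145], [0.5343, 0.1612, 0.145], [0.5728, 0.1585, 0.145], [0.6067, 0.1568, 0.145], [0.6445, 0.1544, 0.145]]
side forks [[0.476, 0.0872, 0.1595], [0.5473, 0.0823, 0.1595], [0.6207, 0.0801, 0.1595]]
eye top [[0.62132385 0.1260367  0.2392    ]]
expected eye [0.62260502 0.12606965 0.2486888 ] [[182.02020764 151.14325269]] [[182.00769231 151.62307692]]
eye side [[0.61946673 0.12241338 0.2392    ]]
top []
side [(np.int32(10), [287.3, 158.8], [286, 157, 3, 5], [0.5724, 0.16, 0.14]), (np.int32(7), [297.4, 157.7], [297, 156, 2, 4], [0.606, 0.1593, 0.14]), (np.int32(8), [308.8, 157.2], [308, 156, 3, 4], [0.6428, 0.1547, 0.14]), (np.int32(8), [265.1, 160.8], [264, 159, 3, 5], [0.4999, 0.1637, 0.14]), (np.int32(7), [275.4, 159.7], [275, 158, 2, 4], [0.5336, 0.1627, 0.14]), (np.int32(7), [253.4, 161.7], [253, 160, 2, 4], [0.4619, 0.166, 0.14])]
```

>>> servo_tool(rows=[[0,-0.05,3,0,0,0,-1],[0,-0.05,5.5,0,0,0,-1],[0,-0.05,7,0,0,0,-1],[0,-0.05,7.6,0,0,0,-1],[0,-0.05,8,0,0,0,-1],[0,-0.05,8.3,0,0,0,-1],[0,-0.05,8.5,0,0,0,-1],[0,-0.05,8.5,0,0,0,-1]])

```text
time_s: 4.97
tool_pos: [0.6272, 0.1891, 0.1637]
orientation: [-3.14, 0.001, -1.623]
ft_force: [3.8, -1.0, -3.8]
finger_gap: 0.292
finger_force: 51.3
```

>>> servo_tool(rows=[[0,0,0.3,0,0,0,-1],[0,0,0.5,0,0,0,-1],[0,0,0.5,0,0,0,-1],[0,0,0.5,0,0,0,0.0],[0,0,0.5,0,0,0,0.0],[0,0,0.5,0,0,0,0.0],[0,0,0.5,0,0,0,0.0],[0,0,-3,0,0,0,0.0],[0,0,-7,0,0,0,0.0],[0,0,-11,0,0,0,0.0],[3,3,-11,0,0,0,0.0],[6,6,-11,0,0,0,0.0],[9,9,-11,0,0,0,0.0],[12,11,-11,0,0,0,0.0],[15,13,-11,0,0,0,0.0],[18,15,-11,0,0,0,0.0],[21,17,-11,0,0,0,0.0],[24,17,-11,0,0,0,0.0],[27,17,-11,0,0,0,0.0],[27,17,-11,0,0,0,0.0]])

```text
time_s: 6.63
tool_pos: [0.4415, -0.075, 0.2736]
orientation: [-3.141, -0.0, -1.625]
ft_force: [0.2, 0.5, -0.3]
finger_gap: 0.5
finger_force: 0.0
```

Run:
```python
from h import *
o=shot(3);print(pose()[0],telemetry.observe()["orientation"])
cv2.imwrite("pics/s3.png",cv2.resize(o[0][100:330,180:400],None,fx=2.6,fy=2.6,interpolation=2))
```

```text
[ 0.44235661 -0.07263787  0.27334262] [-3.14148771e+00  2.14970971e-04 -1.62543141e+00]
```

View pics/s3.png

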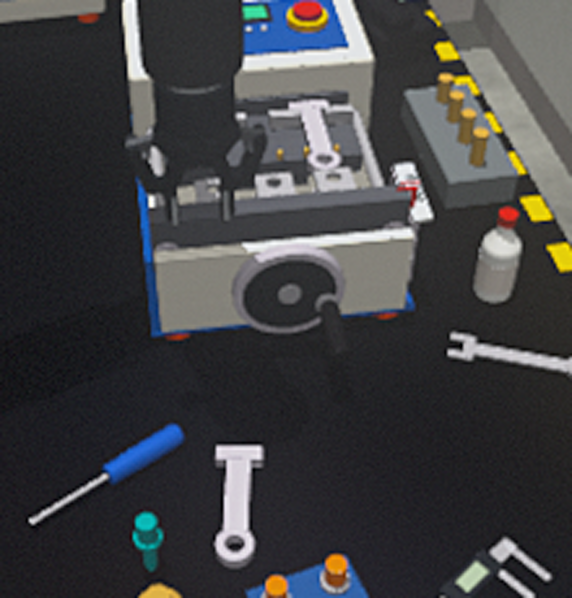

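Bar A lies in slot 3, head behind the teeth at (317,103) and eye at (324,158). Bar B is at (237,500); re-measure it from the side view in case it was knocked.

```bash
cat >> h.py <<'E'
def bar(n,k,x0,y0,x1,y1):
    p=cv2.imread(f"pics/{n}{k}.png");h=cv2.cvtColor(p,cv2.COLOR_BGR2HSV);m=np.zeros(h.shape[:2],np.uint8)
    m[y0:y1,x0:x1]=((h[...,1]<60)&(h[...,2]>110))[y0:y1,x0:x1]
    c,l,st,ce=cv2.connectedComponentsWithStats(m);i=1+np.argmax(st[1:,4]);vv,uu=np.nonzero(l==i)
    Q=plane(n,np.c_[uu,vv],.014)[:,:2];mu=Q.mean(0);w,V=np.linalg.eigh(np.cov(Q.T));a=V[:,1]*np.sign(V[1,1]);t=(Q-mu)@a
    print(n,len(Q),"origin",(mu+a*(t.max()-.062)).round(4),(mu+a*(t.min()+.0825)).round(4),"yaw",np.arctan2(-a[0],a[1]).round(3),"len",(t.max()-t.min()).round(4))
E
python3 - <<'E'
from h import *
bar("side",3,255,265,285,320)
bar("side",2,255,265,285,320)
bar("side",0,255,265,285,320)
bar("top",3,285,215,360,255)
print(goto([.4452,-.2436,.12],[np.pi,0,-.217-np.pi/2]))
E
```

```text
side 515 origin [ 0.4446 -0.2427] [ 0.4446 -0.2429] yaw -0.22 len 0.1447
side 515 origin [ 0.4446 -0.2427] [ 0.4446 -0.2429] yaw -0.22 len 0.1447
side 516 origin [ 0.4446 -0.2427] [ 0.4446 -0.2429] yaw -0.22 len 0.1447
top 643 origin [ 0.4453 -0.24  ] [ 0.4441 -0.2458] yaw -0.215 len 0.1504
(array([17.06, -1.22, 15.33]), array([-0.   ,  0.   ,  0.162]))
```

>>> servo_tool(rows=[[4,-0.3,3,0,0,0.1,0.2],[8,-0.6,6,0,0,0.162,0.2],[11.5,-0.9,9,0,0,0.162,0.2],[14.5,-1.2,12,0,0,0.162,0.2],[17,-1.2,15,0,0,0.162,0.2],[17,-1.2,19,0,0,0.162,0.2],[17,-1.2,22.5,0,0,0.162,0.2],[17,-1.2,24.8,0,0,0.162,0.2],[17,-1.2,24.8,0,0,0.162,0.2],[17,-1.2,24.8,0,0,0.162,-1],[17,-1.2,24.8,0,0,0.162,-1],[17,-1.2,24.8,0,0,0.162,-1],[17,-1.2,24.8,0,0,0.162,-1],[17,-1.2,24.8,0,0,0.162,-1],[17,-1.2,24.8,0,0,0.162,-1]])

```text
time_s: 7.98
tool_pos: [0.4472, -0.2419, 0.0271]
orientation: [-3.138, 0.0, -1.784]
ft_force: [-0.9, 3.8, 8.1]
finger_gap: 0.286
finger_force: 51.4
```

Run:
```python
from h import *
print(goto([.4827,.1958,.25],[np.pi,0,-.052-np.pi/2]),goto([.5546,.192,.25],[np.pi,0,-.052-np.pi/2]))
```

```text
(array([-43.54,   5.73, -22.29]), array([-0.004,  0.   , -0.161])) (array([-44.69,  -1.38, -22.27]), array([-0.004,  0.   , -0.161]))
```

>>> servo_tool(rows=[[0,0,-4,0,0,0,-1],[0,0,-8,0,0,0,-1],[0,0,-12,0,0,0,-1],[0,0,-16,0,0,0,-1],[-3,0.4,-20,0,0,0,-1],[-6,0.8,-22.4,0,0,-0.08,-1],[-10,1.3,-22.4,0,0,-0.161,-1],[-14,1.8,-22.4,0,0,-0.161,-1],[-18,2.4,-22.4,0,0,-0.161,-1],[-22,2.9,-22.4,0,0,-0.161,-1],[-26,3.4,-22.4,0,0,-0.161,-1],[-30,3.9,-22.4,0,0,-0.161,-1],[-34,4.4,-22.4,0,0,-0.161,-1],[-38,5,-22.4,0,0,-0.161,-1],[-41,5.4,-22.4,0,0,-0.161,-1],[-43,5.7,-22.4,0,0,-0.161,-1],[-43.5,5.7,-22.4,0,0,-0.161,-1],[-43.5,5.7,-22.4,0,0,-0.161,-1],[-43.5,5.7,-22.4,0,0,-0.161,-1],[-43.5,5.7,-22.4,0,0,-0.161,-1]])

```text
time_s: 9.65
tool_pos: [0.4823, 0.1941, 0.2496]
orientation: [-3.142, 0.0, -1.625]
ft_force: [-0.5, -0.0, -3.1]
finger_gap: 0.285
finger_force: 50.4
```

Run:
```python
from h import *
o=shot(4);p,r,s=pose();print(p,s["orientation"])
print("need",goto([.4827,.1958,.165],[np.pi,0,-.052-np.pi/2]))
def eye(n,k,z,c,rad=14):
    g=cv2.imread(f"pics/{n}{k}.png");x,y=np.round(c).astype(int)
    cv2.imwrite("pics/e.png",cv2.resize(g[y-25:y+25,x-25:x+25],None,fx=10,fy=10,interpolation=2));return x-25,y-25
e=p+r.apply([.062,0,0])-[0,0,.0111];print(e,proj("top",[e]),proj("side",[e]))
a=[]
for n in("top","side"):
    x,y=np.round(proj(n,[e])[0]).astype(int);g=cv2.imread(f"pics/{n}4.png")
    a.append(cv2.resize(g[y-20:y+20,x-20:x+20],None,fx=10,fy=10,interpolation=2));print(n,x-20,y-20)
cv2.imwrite("pics/e4.png",np.hstack(a))
```

```text
[0.4824761  0.193974   0.24960286] [-3.14134865e+00  2.95987538e-04 -1.62507081e+00]
need (array([-0.18, -0.01,  8.46]), array([-0.   ,  0.   , -0.002]))
[0.47911274 0.1320653  0.23848451] [[176.809793   206.70815886]] [[259.31905207 142.01328068]]
top 157 187
side 239 122
```

View pics/e4.png

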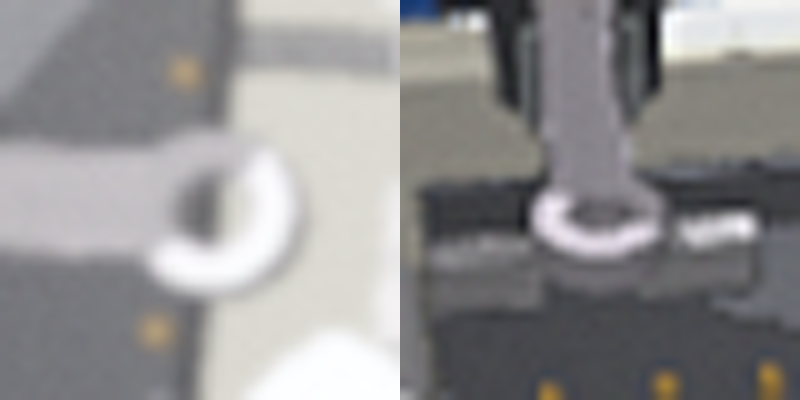

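Left is the top view, right the side view. Bar B's eye is about 1 px (2 mm) towards -y and -x of the expected spot, so I add that correction.

>>> servo_tool(rows=[[-0.35,-0.1,3,0,0,0,-1],[-0.35,-0.1,5,0,0,0,-1],[-0.35,-0.1,6.3,0,0,0,-1],[-0.35,-0.1,7,0,0,0,-1],[-0.35,-0.1,7.5,0,0,0,-1],[-0.35,-0.1,7.9,0,0,0,-1],[-0.35,-0.1,8.1,0,0,0,-1],[-0.35,-0.1,8.1,0,0,0,-1]])

```text
time_s: 10.42
tool_pos: [0.4839, 0.1985, 0.1685]
orientation: [-3.141, 0.0, -1.624]
ft_force: [0.4, -0.4, -1.7]
finger_gap: 0.287
finger_force: 50.4
```

>>> servo_tool(rows=[[0,0,0.4,0,0,0,-1],[0,0,0.8,0,0,0,-1],[0,0,0.85,0,0,0,-1],[0,0,0.85,0,0,0,-1]])

```text
time_s: 10.75
tool_pos: [0.4841, 0.1988, 0.1602]
orientation: [-3.141, 0.001, -1.623]
ft_force: [0.4, -0.7, 0.9]
finger_gap: 0.284
finger_force: 50.7
```

>>> servo_tool(rows=[[0,0,0,0,0,0,0.0],[0,0,0,0,0,0,0.0],[0,0,0,0,0,0,0.0],[0,0,-3,0,0,0,0.0],[0,0,-7,0,0,0,0.0],[0,0,-9,0,0,0,0.0],[4,-1,-9,0,0,0,0.0],[8,-2,-9,0,0,0,0.0],[12,-4,-9,0,0,0,0.0],[16,-5,-9,0,0,0,0.0],[20,-6,-9,0,0,0,0.0],[24,-7,-9,0,0,0,0.0],[28,-8,-9,0,0,0,0.0],[31,-8,-9,0,0,0,0.0],[31,-8,-9,0,0,0,0.0]])

```text
time_s: 12.0
tool_pos: [0.5467, -0.1198, 0.2493]
orientation: [3.14, -0.001, -1.628]
ft_force: [0.2, 0.6, -0.1]
finger_gap: 0.503
finger_force: 0.0
```

Run:
```python
from h import *
o=shot(5);p,r,s=pose();print(p,s["orientation"])
cv2.imwrite("pics/s5.png",cv2.resize(o[0][110:260,210:380],None,fx=3.5,fy=3.5,interpolation=2))
C=cloud("side",np.load("side5.npy"));g=o[0]
m=(C[...,1]<-0.05)&(C[...,1]>-.2)&(C[...,2]>.03)&(C[...,2]<.13)&(C[...,0]>.45)&(C[...,0]<.65)
P=C[m]
for y in np.arange(-.14,-.05,.01):
    q=P[(P[:,1]>=y)&(P[:,1]<y+.01)]
    if len(q):print(round(y,2),len(q),np.median(q,0).round(3),q[:,0].min().round(3),q[:,0].max().round(3),q[:,2].max().round(3))
```

```text
[ 0.54696045 -0.11661193  0.24946662] [ 3.14103150e+00 -1.33056749e-05 -1.62677008e+00]
-0.14 4 [ 0.583 -0.131  0.078] 0.58 0.588 0.08
-0.13 43 [ 0.581 -0.127  0.077] 0.571 0.594 0.088
-0.12 19 [ 0.58  -0.116  0.081] 0.571 0.592 0.087
-0.11 22 [ 0.58  -0.104  0.081] 0.571 0.592 0.086
-0.1 21 [ 0.58  -0.095  0.083] 0.572 0.596 0.086
-0.09 20 [ 0.581 -0.085  0.082] 0.572 0.594 0.088
-0.08 22 [ 0.581 -0.074  0.083] 0.572 0.593 0.087
-0.07 16 [ 0.584 -0.065  0.083] 0.574 0.595 0.086
-0.06 16 [ 0.585 -0.054  0.083] 0.576 0.595 0.114
```

View pics/s5.png

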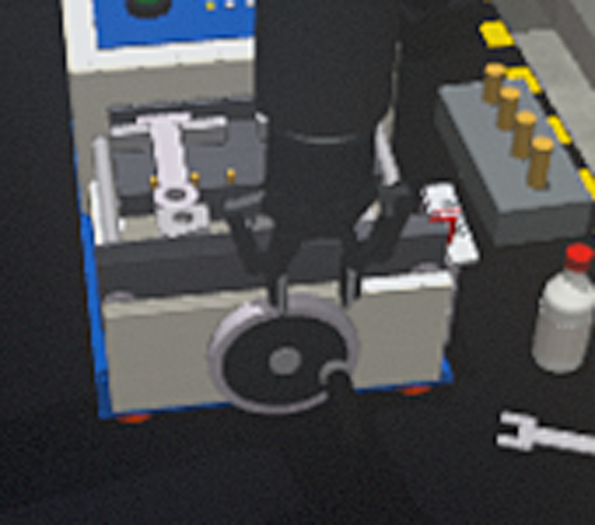

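Bar B is in slot 1, head behind the teeth at (165,120) and eye at (178,192). Next the crank: handle axis at about (0.5825, y, 0.075), radius from the hub consistent with 50 mm.

Run:
```python
from h import *
print(goto([.582,-.112,.075],[np.pi,0,-.052-np.pi/2]))
```

```text
(array([-0.66, -3.48, 17.44]), array([ 0.001, -0.   , -0.004]))
```

>>> servo_tool(rows=[[-0.6,-2,2,0,0,0,0.2],[-0.6,-3.5,5,0,0,0,0.2],[-0.6,-3.5,8,0,0,0,0.2],[-0.6,-3.5,8,0,0,0,0.2],[-0.6,-3.5,8,0,0,0,0.2],[-0.6,-3.5,8,0,0,0,0.2]])

```text
time_s: 12.6
tool_pos: [0.5832, -0.1105, 0.1715]
orientation: [-3.14, -0.0, -1.622]
ft_force: [0.0, 0.2, 1.1]
finger_gap: 0.604
finger_force: 0.0
```

>>> servo_tool(rows=[[0,0.05,3,0,0,0,0.2],[0,0.05,6,0,0,0,0.2],[0,0.05,8.5,0,0,0,0.2],[0,0.05,9.6,0,0,0,0.2],[0,0.05,9.6,0,0,0,0.2],[0,0.05,9.6,0,0,0,0.2],[0,0.05,9.6,0,0,0,-1],[0,0.05,9.6,0,0,0,-1],[0,0.05,9.6,0,0,0,-1],[0,0.05,9.6,0,0,0,-1],[0,0.05,9.6,0,0,0,-1],[0,0.05,9.6,0,0,0,-1]], force=60)

```text
time_s: 13.6
tool_pos: [0.5843, -0.111, 0.0754]
orientation: [-3.137, 0.0, -1.623]
ft_force: [5.2, -1.6, -0.9]
finger_gap: 0.256
finger_force: 58.7
```

>>> servo_tool(rows=[[0,0.81,1.34,0,0,0,-1],[0,1.99,2.37,0,0,0,-1],[0,3.43,2.98,0,0,0,-1],[0,4.98,3.11,0,0,0,-1],[0,6.51,2.76,0,0,0,-1],[0,6.51,2.76,0,0,0,-1]])

```text
time_s: 14.1
tool_pos: [0.5234, -0.1076, 0.0529]
orientation: [-3.125, 0.001, -1.621]
ft_force: [6.5, -4.3, 22.6]
finger_gap: 0.261
finger_force: 61.5
```

Run:
```python
from h import *
o,v=rays("side",[[210+287/3.5-.35,110+360/3.5-.35]])
C5=cloud("side",np.load("side5.npy"))
print("hub cap depth",C5[212:215,291:294].reshape(-1,3).round(4).mean(0))
for y in(-.045,-.05,-.06): print((o+v*((y-o[1])/v[:,1])[:,None]).round(4))
# wheel rim: white rim pixels fit ellipse -> points
s=shot(6);print(pose()[0])
C=cloud("side",np.load("side6.npy"));P=C.reshape(-1,3);C0=cloud("side",np.load("side2.npy")).reshape(-1,3)
for n,Q in(("now",P),("before",C0)):
    m=(Q[:,1]<-.055)&(Q[:,1]>-.14)&(Q[:,2]>.02)&(Q[:,2]<.11)&(Q[:,0]>.45)&(Q[:,0]<.65);q=Q[m]
    for y in(-.132,-.125,-.11,-.10,-.09,-.08,-.07): 
        k=q[abs(q[:,1]-y)<.004];print(n,y,len(k),np.median(k,0).round(3) if len(k) else "",k[:,0].min().round(3) if len(k) else "",k[:,0].max().round(3) if len(k) else "",k[:,2].max().round(3) if len(k) else "")
cv2.imwrite("pics/s6.png",cv2.resize(s[0][150:250,240:350],None,fx=5,fy=5,interpolation=2))
```

```text
hub cap depth [ 0.54494444 -0.04472222  0.09681111]
[[ 0.5438 -0.045   0.0994]]
[[ 0.5426 -0.05    0.1045]]
[[ 0.5402 -0.06    0.1148]]
[ 0.52448425 -0.10765611  0.05243217]
now -0.132 3 [ 0.519 -0.128  0.052] 0.516 0.519 0.052
now -0.125 94 [ 0.529 -0.124  0.086] 0.496 0.571 0.11
now -0.11 67 [ 0.514 -0.112  0.074] 0.466 0.563 0.109
now -0.1 40 [ 0.526 -0.101  0.087] 0.481 0.563 0.107
now -0.09 13 [ 0.525 -0.09   0.058] 0.514 0.53 0.062
now -0.08 8 [ 0.525 -0.08   0.059] 0.519 0.532 0.062
now -0.07 2 [ 0.532 -0.072  0.051] 0.531 0.534 0.053
before -0.132 14 [ 0.583 -0.129  0.073] 0.571 0.589 0.084
before -0.125 37 [ 0.581 -0.126  0.077] 0.57 0.594 0.087
before -0.11 19 [ 0.578 -0.11   0.081] 0.573 0.591 0.087
before -0.1 18 [ 0.58  -0.1    0.084] 0.572 0.593 0.088
before -0.09 15 [ 0.583 -0.089  0.083] 0.572 0.593 0.087
before -0.08 13 [ 0.583 -0.079  0.084] 0.573 0.593 0.087
before -0.07 15 [ 0.58  -0.069  0.081] 0.573 0.596 0.085
```

View pics/s6.png

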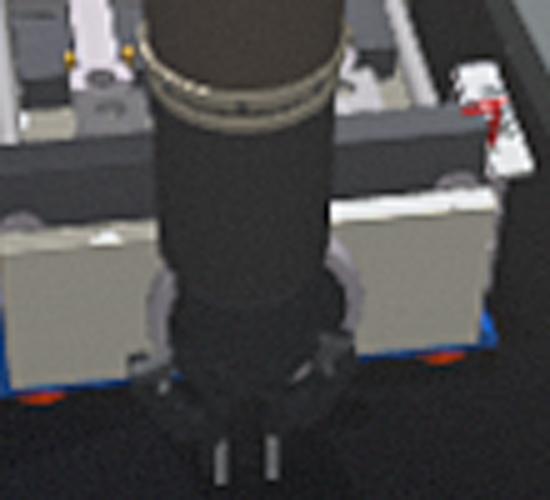

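The jaws hold the handle near its lowest point; the measured hub is slightly farther +x (about 0.541). I continue with a corrected circle.

>>> servo_tool(rows=[[0,1.27,-1.16,0,0,0,-1],[0,2.24,-2.3,0,0,0,-1],[0,3,-3.72,0,0,0,-1],[0,3.19,-5.27,0,0,0,-1],[0,2.89,-6.81,0,0,0,-1],[0,2.13,-8.18,0,0,0,-1],[0,0.99,-9.24,0,0,0,-1],[0,-0.43,-9.9,0,0,0,-1],[0,-1.98,-10.1,0,0,0,-1],[0,-1.98,-10.1,0,0,0,-1],[0,-1.98,-10.1,0,0,0,-1]])

```text
time_s: 15.12
tool_pos: [0.5399, -0.1087, 0.1501]
orientation: [-3.135, 0.0, -1.623]
ft_force: [2.4, 0.6, 9.9]
finger_gap: 0.257
finger_force: 63.6
```

>>> servo_tool(rows=[[0,-1.65,0.1,0,0,0,-1],[0,-3.04,0.81,0,0,0,-1],[0,-4.15,1.91,0,0,0,-1],[0,-4.86,3.31,0,0,0,-1],[0,-5.1,4.85,0,0,0,-1],[0,-4.86,6.4,0,0,0,-1],[0,-4.15,7.79,0,0,0,-1],[0,-3.04,8.9,0,0,0,-1],[0,-1.65,9.61,0,0,0,-1],[0,-0.1,9.85,0,0,0,-1],[0,1.45,9.61,0,0,0,-1],[0,2.84,8.9,0,0,0,-1],[0,3.95,7.79,0,0,0,-1],[0,4.66,6.4,0,0,0,-1],[0,4.9,4.85,0,0,0,-1],[0,4.66,3.31,0,0,0,-1],[0,3.95,1.91,0,0,0,-1],[0,2.84,0.81,0,0,0,-1],[0,1.45,0.1,0,0,0,-1],[0,-0.1,-0.15,0,0,0,-1]])

```text
time_s: 16.78
tool_pos: [0.537, -0.1086, 0.15]
orientation: [3.141, 0.001, -1.624]
ft_force: [-5.1, 4.9, 7.0]
finger_gap: 0.258
finger_force: 63.6
```

Run:
```python
from h import *
o=shot(7);print(pose()[0])
a=cv2.resize(o[0][120:200,270:350],None,fx=5,fy=5,interpolation=2);b=cv2.resize(o[1][110:190,180:260],None,fx=5,fy=5,interpolation=2)
cv2.imwrite("pics/m7.png",np.hstack([a,b]))
```

```text
[ 0.54016749 -0.10869067  0.15018406]
```

View pics/m7.png

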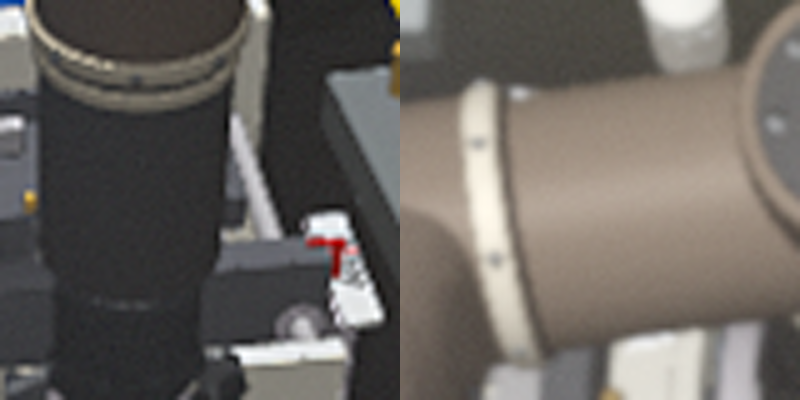

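Run:
```python
from h import *
for k in(2,5,6,7):
    g=cv2.imread(f"pics/side{k}.png");h=cv2.cvtColor(g,cv2.COLOR_BGR2HSV)
    m=(((h[...,0]<8)|(h[...,0]>172))&(h[...,1]>110)&(h[...,2]>70)).astype(np.uint8);r=m[155:190,325:350]
    v,u=np.nonzero(r);print(k,len(v),u.min()+325,u.max()+325,v.min()+155,v.max()+155)
    for row in r[5:28]:print("".join(".#"[x] for x in row))
# depth of block around pointer and pointer pixels
d=cloud("side",np.load("side7.npy"))
print(d[166:178:2,330:342:2,:].round(3).tolist())
```

```text
2 18 333 340 172 178
.........................
.........................
.........................
.........................
.........................
.........................
.........................
.........................
.........................
.........................
.........................
.........................
........########.........
........#....##..........
..............#..........
.............##..........
.............##..........
.............#...........
.............#...........
.........................
.........................
.........................
.........................
5 18 333 340 172 178
.........................
.........................
.........................
.........................
.........................
.........................
.........................
.........................
.........................
.........................
.........................
.........................
........########.........
........#....##..........
..............#..........
.............##..........
.............##..........
.............#....
[... 1513 characters left out ...]
3]], [[0.683, 0.053, 0.17], [0.689, 0.051, 0.17], [0.696, 0.052, 0.168], [0.702, 0.051, 0.168], [0.707, 0.049, 0.169], [0.792, 0.248, -0.002]], [[0.681, 0.044, 0.169], [0.687, 0.043, 0.169], [0.694, 0.044, 0.167], [0.701, 0.047, 0.164], [0.719, 0.077, 0.137], [0.725, 0.076, 0.137]], [[0.678, 0.035, 0.169], [0.686, 0.038, 0.166], [0.691, 0.035, 0.167], [0.704, 0.052, 0.152], [0.716, 0.067, 0.137], [0.723, 0.067, 0.137]], [[0.681, 0.041, 0.156], [0.686, 0.037, 0.158], [0.693, 0.038, 0.157], [0.704, 0.051, 0.144], [0.712, 0.055, 0.14], [0.721, 0.059, 0.134]], [[0.68, 0.036, 0.152], [0.687, 0.038, 0.149], [0.694, 0.039, 0.148], [0.704, 0.049, 0.138], [0.711, 0.05, 0.136], [0.717, 0.048, 0.136]]]
```

>>> servo_tool(rows=[[0,-1.55,0.25,0,0,0,-1],[0,-2.94,0.96,0,0,0,-1],[0,-4.05,2.06,0,0,0,-1],[0,-4.76,3.46,0,0,0,-1],[0,-5,5,0,0,0,-1],[0,-4.76,6.55,0,0,0,-1],[0,-4.05,7.94,0,0,0,-1],[0,-2.94,9.05,0,0,0,-1],[0,-1.55,9.76,0,0,0,-1],[0,0,10,0,0,0,-1],[0,1.55,9.76,0,0,0,-1],[0,2.94,9.05,0,0,0,-1],[0,4.05,7.94,0,0,0,-1],[0,4.76,6.55,0,0,0,-1],[0,5,5,0,0,0,-1],[0,4.76,3.46,0,0,0,-1],[0,4.05,2.06,0,0,0,-1],[0,2.94,0.96,0,0,0,-1],[0,1.55,0.25,0,0,0,-1],[0,0,0,0,0,0,-1]])

```text
time_s: 18.55
tool_pos: [0.5363, -0.1086, 0.1498]
orientation: [3.14, 0.001, -1.624]
ft_force: [-5.4, 6.1, 10.9]
finger_gap: 0.26
finger_force: 64.2
```

>>> servo_tool(rows=[[0,-1.55,0.25,0,0,0,-1],[0,-2.94,0.96,0,0,0,-1],[0,-4.05,2.06,0,0,0,-1],[0,-4.76,3.46,0,0,0,-1],[0,-5,5,0,0,0,-1],[0,-4.76,6.55,0,0,0,-1],[0,-4.05,7.94,0,0,0,-1],[0,-2.94,9.05,0,0,0,-1],[0,-1.55,9.76,0,0,0,-1],[0,0,10,0,0,0,-1],[0,1.55,9.76,0,0,0,-1],[0,2.94,9.05,0,0,0,-1],[0,4.05,7.94,0,0,0,-1],[0,4.76,6.55,0,0,0,-1],[0,5,5,0,0,0,-1],[0,4.76,3.46,0,0,0,-1],[0,4.05,2.06,0,0,0,-1],[0,2.94,0.96,0,0,0,-1],[0,1.55,0.25,0,0,0,-1],[0,0,0,0,0,0,-1],[0,0,0,0,0,0,-1]])

```text
$.rows: bad value
```

>>> servo_tool(rows=[[0,-1.55,0.25,0,0,0,-1],[0,-2.94,0.96,0,0,0,-1],[0,-4.05,2.06,0,0,0,-1],[0,-4.76,3.46,0,0,0,-1],[0,-5,5,0,0,0,-1],[0,-4.76,6.55,0,0,0,-1],[0,-4.05,7.94,0,0,0,-1],[0,-2.94,9.05,0,0,0,-1],[0,-1.55,9.76,0,0,0,-1],[0,0,10,0,0,0,-1],[0,1.55,9.76,0,0,0,-1],[0,2.94,9.05,0,0,0,-1],[0,4.05,7.94,0,0,0,-1],[0,4.76,6.55,0,0,0,-1],[0,5,5,0,0,0,-1],[0,4.76,3.46,0,0,0,-1],[0,4.05,2.06,0,0,0,-1],[0,2.94,0.96,0,0,0,-1],[0,1.55,0.25,0,0,0,-1],[0,0,0,0,0,0,-1]])

```text
time_s: 20.22
tool_pos: [0.5363, -0.1086, 0.1499]
orientation: [3.14, 0.001, -1.624]
ft_force: [-6.3, 5.8, 11.0]
finger_gap: 0.261
finger_force: 64.3
```

Run:
```python
from h import *
o=shot(8);print(pose()[0])
g=o[0];h=cv2.cvtColor(np.ascontiguousarray(g),cv2.COLOR_BGR2HSV)
m=(((h[...,0]<8)|(h[...,0]>172))&(h[...,1]>60)&(h[...,2]>70)).astype(np.uint8)
for row in m[155:182,322:347]:print("".join(".#"[x] for x in row))
# line in unoccluded top0 & pointer, precise
g0=cv2.imread("pics/top0.png");h0=cv2.cvtColor(g0,cv2.COLOR_BGR2HSV)
s0=h0[125:145,195:235,1];print(((h0[125:145,195:235,0]<10)|(h0[125:145,195:235,0]>170)).astype(int).sum())
r=g0[125:145,195:235].astype(int);rd=r[...,2]-r[...,1]
for row in rd: print(" ".join(f"{x:3d}" for x in row[:40]))
```

```text
[ 0.53974361 -0.10868321  0.15012921]
.........................
.........................
.........................
.........................
.........................
.........................
.........................
........#######..........
.......########..........
.......########..........
.............##..........
.............##..........
............###..........
............##...........
............###..........
............########.....
.........................
.........................
.........................
.........................
.........................
.........................
.........................
.........................
.........................
.........................
.........................
115
  2  -1  -1   4   1   3   1   2   2   1   1   0  -1   0  -1   0   3  -2   0   0   0   2   0   1   1   2  -2   1   3   3   1   2  -1   1   2   0   2   2   1   0
 -1   1   1  -2   1   1   1   1  -1   0   2   1   0   4   3   3   1   3   0  -2   2  -1   2   3   1   0   1   1   1   3   1   5   2   1   0   0   1   2   0   1
  0   1  -1  -1  -1   0  -1   0   0 
[... 2143 characters left out ...]
  -1  -1   0   2   2   1  -1   0   0   1   2   1   1   3   2
  2   0   2   2   2   3   2   3   2   3   3   2   3   1   2   2   3   2   3   4   3   3   3   3   1   0   0  -1  -1   0  -1   0  -1  -1   1   0   2   4   3   1
  0   1   1   1   3   2   2   2   3   2   2   2   4   2   4   3   3   3   2   2   3   3   2   3   1   0   1  -1   0   0  -1   1   0   0   1   0   2   2   2   4
  1   1   1   2   1   2   1   1   1   0   1   1   1   2   2   2   3   2   0   2   1   2   3   4   1  -1   0   0  -1   1   1  -1   0  -1   3   2   2   3   0   2
  1   2   1   1   0   0   0   1   1   1   2   1   2   1   0   1   1   1   2   1   1   0   2   2   1  -2  -2   0  -1  -2  -1   0  -1   0   0   3   3   3   0   2
```

Run:
```python
from h import *
for k in(7,8):
    g=cv2.imread(f"pics/side{k}.png")[158:180,328:346].astype(int);rd=g[...,2]-g[...,1]
    print(k)
    for i,row in enumerate(rd): print(158+i," ".join(f"{x:3d}" for x in row))
print("mark",plane("side",[[338.5,170],[338.5,170.5]],.138), plane("top",[[209,131]],.138))
C=cloud("side",np.load("side8.npy"));print(C[162:172,334:343:2].round(3)[...,1:].tolist())
```

```text
7
158   4   2   0   0   1   1   1   4   0   4   1   3  -3  -1  -1  -2  -1   1
159   2   1  -1   3   2   0  -3   0   2   2   0   2   2  -1   0   0  -3  -1
160   2   1   1   2   0   1   3  -1   1   1   2   1   3  -4  -1  -1  -2  -2
161  -1  -1   3   4   0   2   1   1   3   0   4   1   0   1   0   0   0  -1
162   1  -1   0   2   2  -1  -1  -3  -3  -2  -3   1   2   4  -1  -1  -2  -1
163   2   0   2   0  -3  -3  -3  -5  -4  -3  -4  -2   2   1   1  -2  -1  -2
164   0   3   4   2  -3  -2  -2  -3  -2  -2  -3  -4   3   0  -1   1   2  -1
165   0   3   7   4  -5  -5  -4  -4  -3  -3  -4  -6  -2   2   3   2  -2   1
166  -1  -1   0  -1 -11 -13 -16 -12 -13 -12 -10  -8  -5  -1   2   3   2  -1
167   0  -2  -5  24  35  54  52  27  33  31  33   1  -7  -2   2   1   1   0
168   2  -2  -9  77 125 152 169 140 166 176 154  31 -13  -6   1   2   3   0
169  -2   0  -7  24  38  20  10  38  75 107 103  42  44  33   3   2   1   1
170  -1   0  -4  -5  -9 -10 -13  19  77 118  60  63  81  46   1   0   1   0
171  -1  -3  -2  -2  -2  -3  -6 -15  43 113  28  -3 -15  -8  -3   0   1   1
172   0   0  -1   0  -1  -1  -5 -1
[... 2482 characters left out ...]
.111, 0.137], [0.276, -0.001], [0.271, 0.001]], [[0.072, 0.168], [0.073, 0.166], [0.104, 0.139], [0.273, -0.003], [0.266, 0.001]], [[0.074, 0.162], [0.073, 0.161], [0.099, 0.139], [0.263, 0.0], [0.263, -0.001]], [[0.077, 0.155], [0.098, 0.137], [0.097, 0.136], [0.26, -0.003], [0.255, 0.0]], [[0.061, 0.164], [0.092, 0.138], [0.09, 0.138], [0.252, -0.0], [0.251, -0.001]], [[0.075, 0.149], [0.09, 0.135], [0.085, 0.138], [0.243, 0.002], [0.246, -0.002]], [[0.07, 0.149], [0.086, 0.134], [0.085, 0.134], [0.081, 0.137], [0.239, -0.0]], [[0.072, 0.143], [0.076, 0.139], [0.077, 0.137], [0.071, 0.141], [0.236, -0.002]], [[0.076, 0.136], [0.074, 0.136], [0.074, 0.135], [0.068, 0.139], [0.233, -0.005]]]
```

The pointer's lower end (row 169.9) is about on the line (row 169.7) in the side view. I release the handle and retreat to check with both cameras unobstructed.

>>> servo_tool(rows=[[0,0,0,0,0,0,0.2],[0,0,0,0,0,0,0.2],[0,0,0,0,0,0,0.2],[0,0,0,0,0,0,0.2],[0,0,-3,0,0,0,0.2],[0,0,-6,0,0,0,0.2],[3,1,-9,0,0,0,0.2],[6,2,-10,0,0,0,0.2],[9,3,-10,0,0,0,0.2],[12,4,-10,0,0,0,0.2],[16,5,-10,0,0,0,0.2],[20,6,-10,0,0,0,0.2],[24,7,-10,0,0,0,0.2],[28,8,-10,0,0,0,0.2],[32,8,-10,0,0,0,0.2],[32,8,-10,0,0,0,0.2],[32,8,-10,0,0,0,0.2]])

```text
time_s: 21.73
tool_pos: [0.4395, -0.4257, 0.2475]
orientation: [3.14, 0.001, -1.628]
ft_force: [0.1, 0.2, -0.1]
finger_gap: 0.602
finger_force: 0.0
```

Run:
```python
from h import *
o=shot(9);print(pose()[0])
a=cv2.resize(o[0][110:190,235:355],None,fx=5,fy=5,interpolation=2)[:, :];b=cv2.resize(o[1][120:240,160:245],None,fx=3.33,fy=3.33,interpolation=2)[:400]
print(a.shape,b.shape);cv2.imwrite("pics/m9.png",np.hstack([a[:,:510],b[:400,:283]]))
g=o[1][124:146,190:235].astype(int);rd=g[...,2]-g[...,1]
for i,row in enumerate(rd): print(124+i," ".join(f"{x:3d}" for x in row[8:32]))
```

```text
[ 0.44036277 -0.42367072  0.24819935]
(400, 600, 3) (400, 283, 3)
124   2   0   2   2   1   2   2   2   0   2   1   3   3   2   0   2   1  -2   1   4   1   2   2  -1
125   2   0   2  -1   1  -1  -1   0   1   4   1   1   0   1   0   1   1   0   2   2   1   2   1   0
126  -1  -1   0   1   1   0   1   2   2   2   2   4   2   2   0   1   2   0   2   0   2  -1   2   0
127  -1  -1  -1  -2  -1  -1   0  -1   0   1  11  18  14   3  -1  -1   2   1  -1   0   2   1   0  -1
128  -1  -1  -1  -1  -1  -2  -1  -1   2   5  21  35  22   5  -1  -3   1  -2  -2   0  -1   1   2  -1
129  -1  -1  -1  -1  -1  -1  -1  -1   3  15  37  46  26   5   0   0  -1  -1  -1  -2   0  -2  -1   0
130  -1  -1  -1  -1  -1  -1  -2  -1   3  20  49  48  21   3  -1  -2  -1  -1  -1  -1  -1   0  -1  -1
131  -1  -2  -2  -1  -1  -2  -1  -1   4  22  50  35  11   1  -1  -1   0  -1  -1  -2  -1  -1   0   0
132  -2   0  -1  -2  -1  -1  -1   0   5  30  58  35   9   0  -2   0  -2  -2  -1  -2   0  -1  -1  -1
133  -1  -2  -1  -1  -1  -2   0   0  10  41  70  38   8   0  -1  -1  -1  -1  -1  -2  -1  -1   0  -1
134   0  -2  -1  -1  -1  -1  -1   
[... 465 characters left out ...]

139   4   2   2   2   1   1   0  -1   1   1   2   1  -1   0   1   0   0   2   3   4   3   2   2   2
140   2   2   3   3   3   2  -1  -1  -1  -1  -1  -2  -2  -1  -1   0   0   2   3   2   2   4   4   2
141   0   4   3   4   2   1   0  -1  -1  -1  -3  -1   1  -1  -1  -1   1   2   3   2   2   3   3   3
142   2   2   2   3   3   2   0  -2   0  -1   1  -1  -1  -1   0   0   1   2   2   2   2   3   4   3
143   2   1   2   2   2   1   0  -2  -1   1  -2   0  -1   0   1   3   2   2   3   1   2   2   3   1
144   1   1   1   2   1   2   1  -1  -1   0  -2  -1  -1   0  -1  -1   2   3   1   2   2   0   1   1
145   2   1   1   2   3   2   1   0  -2  -1   0  -2  -1  -1   0   1   1   0   1   1   0   2   1   1
```

View pics/m9.png

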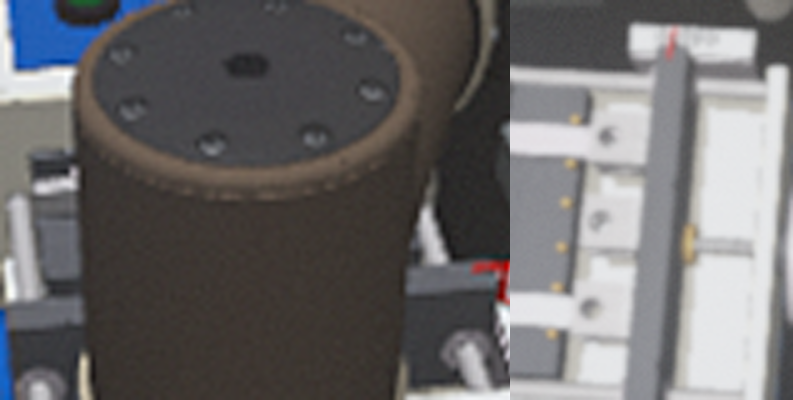

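Run:
```python
from h import *
from scipy.optimize import least_squares
g=cv2.imread("pics/top9.png").astype(int);rd=g[...,2]-g[...,1]
g0=cv2.imread("pics/top0.png").astype(int);r0=g0[...,2]-g0[...,1]
cen=lambda a,r,c0,c1:(np.clip(a[r,c0:c1],0,None)*np.arange(c0,c1)).sum()/np.clip(a[r,c0:c1],0,None).sum()
pr=np.arange(133,138);pc=[cen(rd,r,203,214) for r in pr];pl=np.polyfit(pr,pc,1)
lr=np.arange(127,136);lc=[cen(r0,r,206,213) for r in lr];ll=np.polyfit(lr,lc,1)
pr0=np.arange(131,137);pc0=[cen(r0,r,219,229) for r in pr0];pl0=np.polyfit(pr0,pc0,1)
print("ptr",np.round(pc,2),"line",np.round(lc,2),"ptr0",np.round(pc0,2))
s8=cv2.imread("pics/side8.png").astype(int);s8=np.clip(s8[...,2]-s8[...,1],0,None)
s2=cv2.imread("pics/side2.png").astype(int);s2=np.clip(s2[...,2]-s2[...,1],0,None)
def sv(a,c,r0,r1): w=a[r0:r1,c];return (w*np.arange(r0,r1)).sum()/w.sum()
print([round(sv(s8,c,161,166),2) for c in range(329,335)],[round(sv(s8,c,168,172),2) for c in range(338,342)],[round(sv(s2,c,170,175),2) for c in range(331,338)])
def tri(su,svv,pl):
    def f(P):
        a=proj("side",[P])[0];b=proj("top",[P])[0];return [a[0]-su,a[1]-svv,b[0]-np.polyval(pl,b[1])]
    return least_squares(f,[.7,.07,.15]).x
P=tri(332,np.mean([sv(s8,c,161,166) for c in(331,332,333)]),pl);M=tri(339.5,np.mean([sv(s8,c,168,172) for c in(339,340)]),ll)
P0=tri(334,np.mean([sv(s2,c,170,175) for c in(333,334,335)]),pl0)
Y=np.array([.052,.9986,0]);print(P,M,P0,"short by",(M-P)@Y,(M-P0)@Y,"rows of P in top",proj("top",[P,M]))
F=np.array([(608,136),(600,218),(591,308)],float);F[:,0]-=510;F=F/3.33+[160-.35,120-.35]
print("forks",plane("top",F,.1595)@Y)
h=cv2.cvtColor(g.astype(np.uint8),cv2.COLOR_BGR2HSV);m=np.zeros(h.shape[:2],np.uint8);m[150:225,165:190]=((h[...,0]>8)&(h[...,0]<28)&(h[...,1]>70))[150:225,165:190]
c,l,st,ce=cv2.connectedComponentsWithStats(m)
for i in range(1,c):
    if st[i,4]>2:print(ce[i].round(1),plane("top",ce[i],.142)@Y)
```

```text
ptr [207.96 207.71 207.47 207.3  207.38] line [209.08 209.23 209.17 208.95 208.92 208.87 208.65 208.55 208.52] ptr0 [223.84 223.82 223.91 223.86 223.66 223.44]
[np.float64(163.26), np.float64(163.03), np.float64(162.91), np.float64(162.84), np.float64(162.75), np.float64(162.97)] [np.float64(169.68), np.float64(169.65), np.float64(169.64), np.float64(169.57)] [np.float64(170.0), np.float64(172.52), np.float64(172.14), np.float64(171.51), np.float64(171.41), np.float64(171.56), np.float64(171.69)]
[0.69591981 0.07524711 0.17036356] [0.72433607 0.07788436 0.13675894] [0.68951705 0.03134689 0.17143427] short by 0.0041111966598253455 0.048282899171293504 rows of P in top [[207.63371982 134.54959635]
 [208.99578421 129.7462284 ]]
forks [0.15750969 0.15723966 0.15712607]
[179.3 155.7] [0.1902194]
[178.3 168.7] [0.1891341]
[176.7 180.3] [0.19028162]
[175.3 193.7] [0.19002032]
```

Triangulated over both views, the slide has moved 44 mm (as the turns say) and the pointer is still about 3 to 4 mm short. The fork–dowel distance gives about 3 mm. Regrip and add roughly 96°.

>>> servo_tool(rows=[[-4,-1,0,0,0,0,0.2],[-8,-2,0,0,0,0,0.2],[-12,-3,0,0,0,0,0.2],[-16,-4,0,0,0,0,0.2],[-20,-5,0,0,0,0,0.2],[-24,-6,0,0,0,0,0.2],[-28,-7,0,0,0,0,0.2],[-31,-8,0,0,0,0,0.2],[-32,-8,0,0,0,0,0.2],[-32,-8,3,0,0,0,0.2],[-32,-8,6,0,0,0,0.2],[-32,-8,9,0,0,0,0.2],[-32,-8,10.1,0,0,0,0.2],[-32,-8,10.1,0,0,0,0.2],[-32,-8,10.1,0,0,0,-1],[-32,-8,10.1,0,0,0,-1],[-32,-8,10.1,0,0,0,-1],[-32,-8,10.1,0,0,0,-1],[-32,-8,10.1,0,0,0,-1],[-32,-8,10.1,0,0,0,-1]])

```text
time_s: 23.5
tool_pos: [0.5388, -0.1083, 0.1494]
orientation: [-3.138, 0.001, -1.623]
ft_force: [-2.1, 4.2, 7.7]
finger_gap: 0.257
finger_force: 58.7
```

>>> servo_tool(rows=[[0,-1.55,0.25,0,0,0,-1],[0,-2.94,0.96,0,0,0,-1],[0,-4.05,2.06,0,0,0,-1],[0,-4.76,3.46,0,0,0,-1],[0,-5,5,0,0,0,-1],[0,-4.97,5.5,0,0,0,-1],[0,-4.97,5.5,0,0,0,-1],[0,-4.97,5.5,0,0,0,-1]])

```text
time_s: 24.17
tool_pos: [0.5905, -0.1111, 0.0933]
orientation: [-3.136, 0.001, -1.623]
ft_force: [8.0, -0.2, -2.9]
finger_gap: 0.258
finger_force: 59.1
```

Run:
```python
from h import *
o=shot(10);p,r,s=pose();print(p,s["finger_gap"],s["ft_force"])
g=o[0][158:180,328:346].astype(int);rd=g[...,2]-g[...,1]
for i,row in enumerate(rd[:15]): print(158+i," ".join(f"{x:3d}" for x in row))
```

```text
[ 0.5905035  -0.1111032   0.09368253] 0.2573189928132554 [ 7.40404781  1.21916682 -3.89978285]
158   4   2   2   1   2   1   1   0   1   0   2   2   2  -2  -2  -3  -2  -1
159  -1   0  -1   0   3   0  -1  -3   1   1   1   1  -1  -1  -1   0  -3   0
160   2   2  -1   3   2   0   0  -4  -2  -1   0   3  -1  -5  -2  -3  -2   1
161  -1   2   0   2  -2   1  -8  51  43   6  -1   3  -2  -1  -3  -1   0  -1
162   1   1   1   3   0  -1 -12  97  95  12  -5   0   3   1  -1  -1   0  -2
163   0   1   1  -1  -2  -1 -12  94  63   6  -7  -3   1   4  -1  -1  -2  -1
164   2   1   3   4   0  -2  -5  99  35  -4  -3  -4   1   2   2  -1   0  -1
165   0   0  -1  -2   3  -1  10  98  35  -3  -4  -3  -1   2   3  -1  -1  -1
166  -1   1   2   1  -1  -5   7 102  25  -1  -3  -4  -2   1  -2   3   0  -2
167   2   1   1  -1  -1  -6  18  94   1  -9  -5  -3  -3   2   1   2   0  -1
168   3  -2   0   1   0  -8  46  84  -3 -12  -8 -10 -12  -6  -1  -1   2   1
169   2   1   0   0  -2  -6  74 113  60  31  34  39  48  34   1   1   2   0
170   0   2   0   4   0  -3  35  24  55  56  67  73  83  48  -2   1   0   5
171  -1   3   1   2   3   1  -8 -10 -10 -11 -12 -13 -11 -10  -3   3  -1   1
172   1   1   0  -1   1   4  -3  -4  -4  -6  -2  -3  -1  -4  -2   2   1  -2
```

>>> servo_tool(rows=[[0,0,0,0,0,0,0.2],[0,0,0,0,0,0,0.2],[0,0,0,0,0,0,0.2],[0,0,0,0,0,0,0.2],[0,0,-3,0,0,0,0.2],[0,0,-7,0,0,0,0.2],[2,1,-11,0,0,0,0.2],[6,2,-15,0,0,0,0.2],[10,4,-15.5,0,0,0,0.2],[14,6,-15.5,0,0,0,0.2],[18,8,-15.5,0,0,0,0.2],[22,10,-15.5,0,0,0,0.2],[26,12,-15.5,0,0,0,0.2],[30,13,-15.5,0,0,0,0.2],[32,13,-15.5,0,0,0,0.2],[32,13,-15.5,0,0,0,0.2],[32,13,-15.5,0,0,0,0.2]])

```text
time_s: 25.68
tool_pos: [0.4388, -0.4265, 0.2471]
orientation: [3.14, 0.0, -1.628]
ft_force: [0.4, 0.7, 0.4]
finger_gap: 0.598
finger_force: 0.0
```

```bash
cat > ptr.py <<'E'
from h import *
from scipy.optimize import least_squares
import sys
k=sys.argv[1]
o=shot(k);print(pose()[0])
a=o[1].astype(int);rd=np.clip(a[...,2]-a[...,1],0,None);b=o[0].astype(int);sd=np.clip(b[...,2]-b[...,1],0,None)
pr=np.arange(133,138);w=rd[133:138,198:214];w=np.where(w>5,w,0);pc=(w*np.arange(198,214)).sum(1)/w.sum(1);pl=np.polyfit(pr,pc,1);print("top ptr",pc.round(2))
for i,row in enumerate(sd[158:174,326:346]): print(158+i," ".join(f"{x:3d}" for x in row))
for c in(330,331,332):
    v=sd[158:167,c];v=np.where(v>10,v,0);r=(v*np.arange(158,167)).sum()/v.sum()
    def f(P):
        s=proj("side",[P])[0];t=proj("top",[P])[0];return [s[0]-c,s[1]-r,t[0]-np.polyval(pl,t[1])]
    P=least_squares(f,[.7,.07,.15]).x;print(c,r.round(2),P.round(4),"short",((np.array([.72434,.07788,.1368])-P)@[.052,.9986,0]).round(4))
h=cv2.cvtColor(np.ascontiguousarray(o[1]),cv2.COLOR_BGR2GRAY)
for (x,y) in ((186,160),(184,186),(181,212)):
    q=h[y-9:y+9,x-9:x+13];print("fork patch");
    for i,row in enumerate(q): print(y-9+i,x-9," ".join(f"{z:3d}" for z in row))
E
python3 ptr.py 11
```

```text
[ 0.43999837 -0.42412322  0.24732879]
top ptr [207.14 206.57 206.32 206.18 206.18]
158   1   0   2   2   2   0   1   1   0   0   1   1   1   3   0   0   0   0   0   1
159   0   2   3   3   4   1   4   0   0   2   0   1   0   2   1   0   0   0   0   0
160   2   0   0   0   0   0   0   0   0   0   0   0   0   3   1   0   0   1   0   0
161   0   2   0   0   0  15  22  48  56  61  38   5   0   1   1   1   0   0   0   2
162   0   0   0  45  69  93 114 127 131 122  92   8   0   0   2   2   0   0   0   0
163   0   0   0  87 135 118 107  60  82 116  60   4   0   0   4   1   2   0   0   0
164   0   0   0   4   9   0   0   0  39 101  30   0   0   0   2   2   2   2   0   0
165   0   0   0   0   0   0   0   0  54 110  34   0   0   0   1   2   2   3   0   1
166   0   0   0   0   0   0   0   0  37 113  21   0   0   0   0   3   0   1   0   0
167   0   0   2   0   0   0   0   0  53 104   0   0   0   0   0   0   0   2   2   2
168   2   0   1   1   0   0   0   0  62  91   0   0   0   0   0   0   0   2   1   0
169   0   1   1   1   2   0   0   0 116 130  57  29  33  40  48  37   2   1   2   0
170   0  
[... 4984 characters left out ...]
 214 218 220 219 219 220 217
214 172 229 230 229 231 228 223 217 205 177 149 150 171 191 199 211 218 221 221 221 220 220 218
215 172 230 231 229 230 229 224 219 213 202 185 180 187 199 207 216 218 220 220 221 220 221 219
216 172 226 228 230 229 226 222 219 218 214 209 207 208 212 216 218 219 220 220 220 222 223 220
217 172 212 217 222 222 221 219 217 218 218 217 218 217 218 218 219 219 219 219 219 221 223 221
218 172 184 185 185 188 196 211 215 218 217 217 217 217 219 218 218 219 217 218 218 221 224 220
219 172 178 165 140 137 166 196 209 212 211 211 212 213 211 213 213 215 215 215 217 220 222 219
220 172 175 159 122 108 133 169 188 193 192 193 191 190 191 191 196 200 201 202 203 209 216 209
```

The pointer now stands within about 0.7 mm of the line. Next the pins: the orange knobs in the rack (the teal and blue ones outside it are not meant).

Run:
```python
from h import *
for n,k,box,z in(("side",2,(270,305,335,365),.085),("top",2,(355,190,410,240),.088),("top",0,(355,190,410,240),.088)):
    h=cv2.cvtColor(cv2.imread(f"pics/{n}{k}.png"),cv2.COLOR_BGR2HSV);x0,y0,x1,y1=box
    m=np.zeros(h.shape[:2],np.uint8);m[y0:y1,x0:x1]=((h[...,0]>5)&(h[...,0]<20)&(h[...,1]>105)&(h[...,2]>100))[y0:y1,x0:x1]
    c,l,st,ce=cv2.connectedComponentsWithStats(m)
    for i in range(1,c):
        if st[i,4]>20:print(n,k,st[i,4],ce[i].round(1),plane(n,ce[i],z)[0].round(4))
print("forks 3,1",plane("top",[[188.2,160.6],[183.3,212.2]],.1595).round(4))
print(goto([.45,-.4,.2],[np.pi,0,-1.6228]))
```

```text
side 2 88 [308.7 318.8] [ 0.5111 -0.394   0.085 ]
side 2 87 [285.7 326.8] [ 0.4525 -0.4048  0.085 ]
side 2 87 [319.6 340.4] [ 0.5227 -0.4537  0.085 ]
side 2 91 [295.9 349.2] [ 0.4639 -0.4648  0.085 ]
top 2 33 [393.1 202.8] [ 0.5234 -0.4515  0.088 ]
top 2 27 [372.5 206.6] [ 0.5123 -0.3914  0.088 ]
top 2 33 [398.5 222.9] [ 0.4647 -0.4633  0.088 ]
top 2 25 [377.3 226.9] [ 0.453  -0.4021  0.088 ]
top 0 37 [393.3 202.8] [ 0.5234 -0.452   0.088 ]
top 0 30 [372.5 206.6] [ 0.512  -0.3913  0.088 ]
top 0 37 [398.4 223. ] [ 0.4646 -0.4631  0.088 ]
top 0 28 [377.5 227. ] [ 0.4528 -0.4026  0.088 ]
forks 3,1 [[0.6245 0.1276 0.1595]
 [0.4806 0.1341 0.1595]]
(array([-2.46, -0.87,  4.73]), array([ 0.001,  0.001, -0.003]))
```

>>> servo_tool(rows=[[-1.5,-3,3,0,0,0,-0.1],[-3,-6,6,0,0,0,-0.1],[-3.5,-7,9,0,0,0,-0.1],[-3.5,-7,10.5,0,0,0,-0.1],[-3.5,-7,10.5,0,0,0,-0.1],[-3.5,-7,10.5,0,0,0,-0.1],[-3.5,-7,10.5,0,0,0,-0.1]])

```text
time_s: 26.37
tool_pos: [0.5132, -0.3926, 0.1445]
orientation: [-3.14, -0.001, -1.623]
ft_force: [-0.4, -0.3, 1.5]
finger_gap: 0.451
finger_force: 0.0
```

>>> servo_tool(rows=[[0,0.1,2.5,0,0,0,-0.1],[0,0.1,4,0,0,0,-0.1],[0,0.1,4.9,0,0,0,-0.1],[0,0.1,4.9,0,0,0,-0.1],[0,0.1,4.9,0,0,0,-1],[0,0.1,4.9,0,0,0,-1],[0,0.1,4.9,0,0,0,-1],[0,0.1,4.9,0,0,0,-1],[0,0.1,4.9,0,0,0,-1]], force=50)

```text
time_s: 27.12
tool_pos: [0.5123, -0.3934, 0.0955]
orientation: [-3.139, -0.001, -1.623]
ft_force: [0.0, 0.3, 7.6]
finger_gap: 0.213
finger_force: 49.1
```

>>> servo_tool(rows=[[0,0,-3,0,0,0,-1],[0,0,-6,0,0,0,-1],[0,0,-10,0,0,0,-1],[0,0,-14,0,0,0,-1],[-3,-0.5,-17,0,0,0,-1],[-6,-1,-19,0,0,0,-1],[-10,-1.6,-19,0,0,0,-1],[-14,-2.2,-19,0,0,0,-1],[-18,-2.8,-19,0,0,0,-1],[-22,-3.5,-19,0,0,0,-1],[-26,-4.2,-19,0,0,0,-1],[-30,-4.8,-19,0,0,0,-1],[-34,-5.5,-19,0,0,0,-1],[-38,-6.2,-19,0,0,0,-1],[-42,-6.8,-19,0,0,0,-1],[-46,-7.5,-19,0,0,0,-1],[-49,-8,-19,0,0,0,-1],[-51.5,-8.4,-19,0,0,0,-1],[-52.5,-8.4,-19,0,0,0,-1],[-52.5,-8.4,-19,0,0,0,-1]])

```text
time_s: 28.78
tool_pos: [0.623, 0.1295, 0.2833]
orientation: [3.141, 0.0, -1.621]
ft_force: [-0.4, -0.1, -1.1]
finger_gap: 0.209
finger_force: 50.1
```

>>> servo_tool(rows=[[0,0,0,0,0,0,-1],[0,0,0,0,0,0,-1],[0,0,0,0,0,0,-1]])

```text
time_s: 29.03
tool_pos: [0.6229, 0.126, 0.284]
orientation: [-3.141, 0.0, -1.625]
ft_force: [-0.5, -0.3, -1.1]
finger_gap: 0.208
finger_force: 50.1
```

Run:
```python
from h import *
o=shot(12);p,r,s=pose();print(p,s["orientation"])
tip=p-[0,0,.088];print("tip proj top/side",proj("top",[tip]),proj("side",[tip]),"collar",proj("side",[p-[0,0,.031]]),"fork side",proj("side",[[.624,.127,.1595]]))
x,y=np.round(proj("side",[p-[0,0,.06]])[0]).astype(int);print(x,y)
cv2.imwrite("pics/p12.png",np.hstack([cv2.resize(o[0][y-30:y+50,x-40:x+40],None,fx=5,fy=5,interpolation=2),cv2.resize(o[1][120:200,150:230],None,fx=5,fy=5,interpolation=2)]))
```

```text
[0.62297469 0.12597373 0.28402672] [-3.14129981e+00  1.81706052e-04 -1.62510677e+00]
tip proj top/side [[185.8228781  156.68077522]] [[305.62965699 149.1683268 ]] collar [[306.46455569 133.83384725]] fork side [[305.35992959 158.27977706]]
306 142
```

View pics/p12.png

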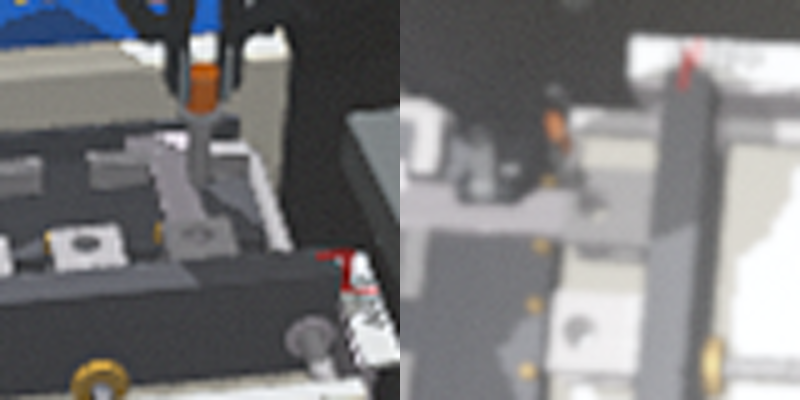

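The pin is held upright above fork 3: tip at about (200,185) in the left crop, hole at (198,237). I shift 1.5 mm in +x and lower it.

>>> servo_tool(rows=[[0,-0.15,1.5,0,0,0,-1],[0,-0.15,3,0,0,0,-1],[0,-0.15,4,0,0,0,-1],[0,-0.15,4.6,0,0,0,-1],[0,-0.15,5,0,0,0,-1],[0,-0.15,5.3,0,0,0,-1],[0,-0.15,5.3,0,0,0,-1]])

```text
time_s: 29.72
tool_pos: [0.6246, 0.1269, 0.2305]
orientation: [3.141, -0.0, -1.624]
ft_force: [-0.2, 0.1, -1.2]
finger_gap: 0.21
finger_force: 50.1
```

>>> servo_tool(rows=[[0,0,0.5,0,0,0,-1],[0,0,1,0,0,0,-1],[0,0,1.5,0,0,0,-1],[0,0,2,0,0,0,-1],[0,0,2,0,0,0,-1]])

```text
time_s: 30.13
tool_pos: [0.6239, 0.1268, 0.2092]
orientation: [3.14, -0.001, -1.624]
ft_force: [-0.1, 0.9, -1.4]
finger_gap: 0.21
finger_force: 50.1
```

>>> servo_tool(rows=[[0,0,0.5,0,0,0,-1],[0,0,0.9,0,0,0,-1],[0,0,1.3,0,0,0,-1],[0,0,1.6,0,0,0,-1],[0,0,1.6,0,0,0,-1]])

```text
time_s: 30.55
tool_pos: [0.6242, 0.1268, 0.1938]
orientation: [3.14, -0.001, -1.624]
ft_force: [-0.5, 0.1, -0.7]
finger_gap: 0.21
finger_force: 50.1
```

>>> servo_tool(rows=[[0,0,0.2,0,0,0,-1],[0,0,0.35,0,0,0,-1],[0,0,0.35,0,0,0,-1]])

```text
time_s: 30.8
tool_pos: [0.6248, 0.127, 0.193]
orientation: [-3.14, 0.0, -1.623]
ft_force: [-4.2, -0.3, 9.4]
finger_gap: 0.203
finger_force: 51.2
```

>>> servo_tool(rows=[[0,0,0,0,0,0,-0.1],[0,0,0,0,0,0,-0.1],[0,0,0,0,0,0,-0.1],[0,0,-2,0,0,0,-0.1],[0,0,-5,0,0,0,-0.1],[0,0,-8,0,0,0,-0.1],[3,1,-9,0,0,0,-0.1],[7,2,-9,0,0,0,-0.1],[11,3,-9,0,0,0,-0.1],[15,4,-9,0,0,0,-0.1],[19,5,-9,0,0,0,-0.1],[23,6,-9,0,0,0,-0.1],[27,7,-9,0,0,0,-0.1],[31,8,-9,0,0,0,-0.1],[35,9,-9,0,0,0,-0.1],[39,10,-9,0,0,0,-0.1],[43,11,-9,0,0,0,-0.1],[47,12,-7,0,0,0,-0.1],[50,13.4,-4,0,0,0,-0.1],[53,14.2,-1,0,0,0,-0.1]])

```text
time_s: 32.47
tool_pos: [0.4559, -0.391, 0.2072]
orientation: [-3.139, -0.001, -1.625]
ft_force: [0.7, 0.6, 0.2]
finger_gap: 0.451
finger_force: 0.0
```

>>> servo_tool(rows=[[0.8,0.2,3,0,0,0,-0.1],[0.8,0.2,4.5,0,0,0,-0.1],[0.8,0.2,4.5,0,0,0,-0.1],[0.8,0.2,4.5,0,0,0,-0.1]])

```text
time_s: 32.8
tool_pos: [0.454, -0.397, 0.1615]
orientation: [3.14, 0.0, -1.624]
ft_force: [-0.1, 0.4, 0.8]
finger_gap: 0.454
finger_force: 0.0
```

Run:
```python
from h import *
print(goto([.4527,-.4033,.096],[np.pi,0,-1.6228]))
# recheck pin B place, side view
shot(13)
h=cv2.cvtColor(cv2.imread("pics/side13.png"),cv2.COLOR_BGR2HSV)
for (x0,y0,x1,y1),z in(((270,305,335,365),.085),((285,120,330,165),.2325)):
    m=np.zeros(h.shape[:2],np.uint8);m[y0:y1,x0:x1]=((h[...,0]>5)&(h[...,0]<20)&(h[...,1]>130)&(h[...,2]>100))[y0:y1,x0:x1]
    c,l,st,ce=cv2.connectedComponentsWithStats(m)
    for i in range(1,c):
        if st[i,4]>15:print(st[i,4],ce[i].round(1),plane("side",ce[i],z)[0].round(4))
```

```text
(array([0.63, 0.08, 6.55]), array([ 0.002,  0.   , -0.001]))
87 [285.7 326.8] [ 0.4523 -0.4048  0.085 ]
86 [319.6 340.4] [ 0.5225 -0.4537  0.085 ]
89 [295.7 349.3] [ 0.4634 -0.4649  0.085 ]
```

>>> servo_tool(rows=[[0.6,0.05,0,0,0,0,-0.1],[0.6,0.05,2.5,0,0,0,-0.1],[0.6,0.05,4.5,0,0,0,-0.1],[0.6,0.05,6,0,0,0,-0.1],[0.6,0.05,6.6,0,0,0,-0.1],[0.6,0.05,6.6,0,0,0,-0.1],[0.6,0.05,6.6,0,0,0,-1],[0.6,0.05,6.6,0,0,0,-1],[0.6,0.05,6.6,0,0,0,-1],[0.6,0.05,6.6,0,0,0,-1],[0.6,0.05,6.6,0,0,0,-1]])

```text
time_s: 33.82
tool_pos: [0.4545, -0.4034, 0.0976]
orientation: [-3.139, -0.001, -1.623]
ft_force: [0.1, 1.2, 5.7]
finger_gap: 0.208
finger_force: 49.1
```

Run:
```python
from h import *
print(goto([.481,.134,.285],[np.pi,0,-1.6228]))
```

```text
(array([-53.78,   0.13, -18.81]), array([-0.003, -0.001, -0.   ]))
```

>>> servo_tool(rows=[[0,0,-3,0,0,0,-1],[0,0,-6,0,0,0,-1],[0,0,-10,0,0,0,-1],[0,0,-14,0,0,0,-1],[-3,0,-17,0,0,0,-1],[-6,0,-19,0,0,0,-1],[-10,0,-19,0,0,0,-1],[-14,0,-19,0,0,0,-1],[-18,0,-19,0,0,0,-1],[-22,0,-19,0,0,0,-1],[-26,0,-19,0,0,0,-1],[-30,0,-19,0,0,0,-1],[-34,0,-19,0,0,0,-1],[-38,0.1,-19,0,0,0,-1],[-42,0.1,-19,0,0,0,-1],[-46,0.1,-19,0,0,0,-1],[-50,0.1,-19,0,0,0,-1],[-52.5,0.1,-19,0,0,0,-1],[-53.8,0.1,-19,0,0,0,-1],[-53.8,0.1,-19,0,0,0,-1]])

```text
time_s: 35.48
tool_pos: [0.4808, 0.1366, 0.2859]
orientation: [3.141, 0.0, -1.621]
ft_force: [0.8, -0.3, -1.2]
finger_gap: 0.212
finger_force: 49.7
```

>>> servo_tool(rows=[[0,0,0,0,0,0,-1],[0,0,0,0,0,0,-1],[0,0,0,0,0,0,-1]])

```text
time_s: 35.73
tool_pos: [0.4808, 0.1333, 0.2861]
orientation: [3.142, -0.0, -1.625]
ft_force: [0.5, 0.2, -0.5]
finger_gap: 0.212
finger_force: 49.7
```

>>> servo_tool(rows=[[-0.1,0,1.5,0,0,0,-1],[-0.1,0,3,0,0,0,-1],[-0.1,0,4,0,0,0,-1],[-0.1,0,4.6,0,0,0,-1],[-0.1,0,5,0,0,0,-1],[-0.1,0,5.4,0,0,0,-1],[-0.1,0,5.4,0,0,0,-1]])

```text
time_s: 36.32
tool_pos: [0.481, 0.1352, 0.2316]
orientation: [3.141, -0.0, -1.624]
ft_force: [-0.6, 0.7, -1.3]
finger_gap: 0.21
finger_force: 49.7
```

>>> servo_tool(rows=[[0,0,0.5,0,0,0,-1],[0,0,1,0,0,0,-1],[0,0,1.5,0,0,0,-1],[0,0,1.5,0,0,0,-1]])

```text
time_s: 36.65
tool_pos: [0.4804, 0.1353, 0.2159]
orientation: [3.14, -0.001, -1.624]
ft_force: [-0.7, 0.2, -1.4]
finger_gap: 0.212
finger_force: 49.7
```

>>> servo_tool(rows=[[0,0,0.5,0,0,0,-1],[0,0,1,0,0,0,-1],[0,0,1.5,0,0,0,-1],[0,0,1.9,0,0,0,-1],[0,0,2.3,0,0,0,-1],[0,0,2.5,0,0,0,-1],[0,0,2.5,0,0,0,-1]])

```text
time_s: 37.23
tool_pos: [0.4812, 0.1354, 0.195]
orientation: [-3.14, -0.0, -1.623]
ft_force: [-12.6, -1.2, 26.9]
finger_gap: 0.207
finger_force: 52.6
```

>>> servo_tool(rows=[[0,0,-0.3,0,0,0,-0.1],[0,0,-0.3,0,0,0,-0.1],[0,0,-0.3,0,0,0,-0.1],[0,0,-2,0,0,0,-0.1],[0,0,-5,0,0,0,-0.1],[0,0,-8,0,0,0,-0.1],[0,0,-11,0,0,0,-0.1],[4,0,-12,0,0,0,-0.1],[8,0,-12,0,0,0,-0.1],[12,0,-12,0,0,0,-0.1],[16,0,-12,0,0,0,-1],[20,0,-12,0,0,0,-1],[24,0,-12,0,0,0,-1],[28,0,-12,0,0,0,-1],[28,0,-12,0,0,0,-1]])

```text
time_s: 38.48
tool_pos: [0.4651, -0.1494, 0.3113]
orientation: [3.14, -0.001, -1.629]
ft_force: [0.0, 1.0, 0.7]
finger_gap: 0.001
finger_force: 0.0
```

Run:
```python
from h import *
o=shot(14);print(pose()[0])
cv2.imwrite("pics/f14.png",np.hstack([cv2.resize(o[0][90:190,220:350],None,fx=3.4,fy=3.4,interpolation=2),cv2.resize(o[1][120:235,150:250],None,fx=3.4*100/115,fy=3.4*100/115,interpolation=2)[:340]]))
for n,k,z in(("side",14,.225),("top",0,.225),("top",14,.225)):
    h=cv2.cvtColor(cv2.imread(f"pics/{n}{k}.png"),cv2.COLOR_BGR2HSV)
    m=((h[...,0]>50)&(h[...,0]<75)&(h[...,1]>150)&(h[...,2]>60)).astype(np.uint8)
    c,l,st,ce=cv2.connectedComponentsWithStats(m)
    C=cloud(n,np.load(f"{n}{k}.npy"))
    for i in range(1,c):
        if st[i,4]>20:print(n,k,st[i],ce[i].round(1),plane(n,ce[i],z)[0].round(4),np.median(C[l==i],0).round(3))
```

```text
[ 0.46572457 -0.1458322   0.31124644]
side 14 [176  90   5   6  22] [178.   92.9] [0.2426 0.5025 0.225 ] [0.228 0.729 0.103]
```

View pics/f14.png

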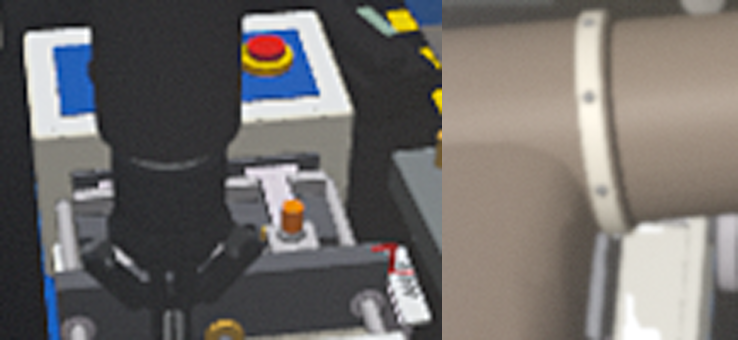

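Pin in fork 3 is upright with its collar on the fork at (293,215). The arm hides pin 1 here, so I'll check that one numerically. Next the start button.

Run:
```python
from h import *
for n,k,b in(("side",0,(235,90,270,125)),("top",0,(75,190,100,220)),("top",2,(75,190,100,220))):
    h=cv2.cvtColor(cv2.imread(f"pics/{n}{k}.png"),cv2.COLOR_BGR2HSV);x0,y0,x1,y1=b
    m=np.zeros(h.shape[:2],np.uint8);m[y0:y1,x0:x1]=((h[...,0]>45)&(h[...,0]<80)&(h[...,1]>100)&(h[...,2]>60))[y0:y1,x0:x1]
    c,l,st,ce=cv2.connectedComponentsWithStats(m);C=cloud(n,np.load(f"{n}{k}.npy"))
    for i in range(1,c):
        if st[i,4]>20:print(n,k,st[i],ce[i].round(1),plane(n,ce[i],.222)[0].round(4),np.percentile(C[l==i],80,0).round(3))
print(goto([.49,.36,.29],[np.pi,0,-1.6228]))
```

```text
side 0 [248 105   9   6  44] [251.7 107.5] [0.4879 0.3581 0.222 ] [0.495 0.363 0.226]
top 0 [ 80 198  13  12 118] [ 85.9 203.4] [0.4903 0.3631 0.222 ] [0.496 0.369 0.227]
top 2 [ 80 199  12  11  99] [ 85.5 203.7] [0.4896 0.3641 0.222 ] [0.496 0.37  0.227]
(array([-50.64,   0.46,   2.12]), array([ 0.001, -0.   , -0.005]))
```

>>> servo_tool(rows=[[-4,0,0,0,0,0,-1],[-8,0,0,0,0,0,-1],[-12,0.1,0,0,0,0,-1],[-16,0.1,0,0,0,0,-1],[-20,0.2,0,0,0,0,-1],[-24,0.2,0,0,0,0,-1],[-28,0.3,0,0,0,0,-1],[-32,0.3,0,0,0,0,-1],[-36,0.4,0,0,0,0,-1],[-40,0.4,0,0,0,0,-1],[-44,0.5,0,0,0,0,-1],[-48,0.5,0,0,0,0,-1],[-50.7,0.5,0,0,0,0,-1],[-50.7,0.5,2,0,0,0,-1],[-50.7,0.5,3.5,0,0,0,-1],[-50.7,0.5,3.5,0,0,0,-1],[-50.7,0.5,3.5,0,0,0,-1]])

```text
time_s: 40.0
tool_pos: [0.487, 0.3632, 0.2762]
orientation: [3.14, -0.002, -1.622]
ft_force: [-0.1, -0.2, 0.3]
finger_gap: 0.004
finger_force: 0.0
```

Run:
```python
from h import *
p,r,s=pose();print(p);o=shot(15)
h=cv2.cvtColor(np.ascontiguousarray(o[1]),cv2.COLOR_BGR2HSV)
for n,im in(("side",o[0]),("top",o[1])):
    h=cv2.cvtColor(np.ascontiguousarray(im),cv2.COLOR_BGR2HSV);m=((h[...,0]>5)&(h[...,0]<22)&(h[...,1]>150)&(h[...,2]>110)).astype(np.uint8);m[230:]=0
    c,l,st,ce=cv2.connectedComponentsWithStats(m);C=cloud(n,np.load(f"{n}15.npy"))
    for i in range(1,c):
        if st[i,4]>12:print(n,st[i],plane(n,ce[i],.178)[0].round(4),np.median(C[l==i],0).round(3))
```

```text
[0.48699308 0.36315366 0.27618672]
side [291 108  15   4  22] [0.6554 0.3818 0.178 ] [0.642 0.328 0.211]
side [155 111   7   3  16] [0.1637 0.4675 0.178 ] [0.128 0.751 0.012]
side [349 128   5   4  15] [0.8053 0.2276 0.178 ] [0.86  0.355 0.086]
side [353 135   5   4  13] [0.8052 0.1852 0.178 ] [0.857 0.302 0.091]
side [357 142   6   4  14] [0.808  0.1451 0.178 ] [0.857 0.256 0.094]
side [303 149   6   9  48] [0.6246 0.1295 0.178 ] [0.622 0.119 0.187]
side [362 150   6   3  13] [0.8103 0.1044 0.178 ] [0.855 0.202 0.1  ]
side [258 153   5   9  45] [0.4801 0.1372 0.178 ] [0.478 0.127 0.187]
side [281 184   9   4  14] [ 0.5297 -0.0087  0.178 ] [0.546 0.068 0.11 ]
```

Both pins' knobs measure at the same, correct height (0.178), so both are seated. Press start.

>>> servo_tool(rows=[[0,-0.2,1,0,0,0,-1],[0,-0.2,2,0,0,0,-1],[0,-0.2,2.4,0,0,0,-1],[0,-0.2,2.6,0,0,0,-1],[0,-0.2,2.6,0,0,0,-1]])

```text
time_s: 40.52
tool_pos: [0.4899, 0.3618, 0.2503]
orientation: [3.141, -0.001, -1.624]
ft_force: [-0.6, -0.4, -0.3]
finger_gap: 0.0
finger_force: 0.0
```

>>> servo_tool(rows=[[0,0,0.3,0,0,0,-1],[0,0,0.6,0,0,0,-1],[0,0,0.9,0,0,0,-1],[0,0,0.9,0,0,0,-1]])

```text
time_s: 40.85
tool_pos: [0.4903, 0.3625, 0.242]
orientation: [-3.141, 0.0, -1.624]
ft_force: [-1.0, 1.0, 2.9]
finger_gap: 0.004
finger_force: 1.6
```

>>> servo_tool(rows=[[0,0,0.3,0,0,0,-1],[0,0,0.6,0,0,0,-1],[0,0,0.6,0,0,0,-1],[0,0,0.6,0,0,0,-1]])

```text
time_s: 41.18
tool_pos: [0.4904, 0.3625, 0.2389]
orientation: [-3.139, 0.002, -1.623]
ft_force: [-5.3, -3.3, 18.0]
finger_gap: -0.0
finger_force: 8.8
```

Fully down (18 N against the stop). Retreat, recheck the bars and pointer, then hand in.

>>> servo_tool(rows=[[0,0,-2,0,0,0,-1],[0,0,-5,0,0,0,-1],[0,0,-9,0,0,0,-1],[0,0,-11,0,0,0,-1],[0,0,-11,0,0,0,-1],[0,0,-11,0,0,0,-1]])

```text
time_s: 41.68
tool_pos: [0.4902, 0.3627, 0.3472]
orientation: [-3.14, 0.002, -1.624]
ft_force: [-0.2, 0.7, -0.7]
finger_gap: -0.003
finger_force: 0.0
```

Run:
```python
from h import *
o=shot(16);b=o[0].astype(int);sd=np.clip(b[...,2]-b[...,1],0,None)
for i,row in enumerate(sd[160:172,326:346]): print(160+i," ".join(f"{x:3d}" for x in row))
h=cv2.cvtColor(np.ascontiguousarray(o[0]),cv2.COLOR_BGR2HSV);m=((h[...,0]>5)&(h[...,0]<22)&(h[...,1]>150)&(h[...,2]>110)).astype(np.uint8)
c,l,st,ce=cv2.connectedComponentsWithStats(m);print([(st[i,4],ce[i].round(1).tolist()) for i in range(1,c) if st[i,4]>35])
```

```text
160   1   0   1   1   0   0   0   0   0   0   0   0   1   1   0   0   0   0   0   0
161   0   0   0   0   0  15  22  42  51  56  34   5   0   0   0   0   0   1   0   0
162   0   0   0  44  67  90 107 120 122 112  87  12   0   0   2   3   0   0   0   0
163   0   0   0  84 130 113 104  60  81 109  58   3   0   0   0   1   2   0   0   0
164   0   0   0   5   8   0   0   0  38 100  31   0   0   0   1   3   1   0   0   0
165   0   0   0   0   0   0   0   0  52 105  32   0   0   0   0   0   2   0   0   0
166   0   0   0   0   0   0   0   0  38 107  22   0   0   0   0   1   0   2   0   0
167   0   0   0   0   0   0   0   0  49  93   0   0   0   0   0   0   3   0   0   0
168   0   0   1   1   0   0   0   0  56  87   0   0   0   0   0   0   1   0   2   0
169   0   1   1   1   1   0   0   0 110 122  58  29  33  39  48  33   3   1   3   1
170   1   1   0   2   0   0   0   0  68  36  53  55  68  72  83  47   0   0   0   3
171   1   0   0   0   0   0   0   0   0   0   0   0   0   0   0   0   0   3   0   2
[(np.int32(48), [305.6, 153.1]), (np.int32(45), [260.0, 157.0]), (np.int32(201), [241.0, 333.1]), (np.int32(78), [319.7, 340.3]), (np.int32(78), [296.0, 349.2])]
```

```bash
python3 -c "
from plant import robot
print(robot.job_done())"
```

```text
the job is handed in; nothing more can be done
None
```

I've handed the job in: both bars on the bench are in slots 1 and 3, the pointer measures within about 1 mm of the red line, a pin is seated in each of the two forks, and start was pressed last (no result came back).

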